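# Load the used glassware onto the sprung washer lift

## Robot

A 7-joint arm with a two-finger parallel gripper is mounted at the origin on the work surface; the furniture and walls round the work are solid. World frame = base frame: x ahead of the robot, y to its left, z up, the work surface at z = 0. Lengths are in mm, angles in rad, forces in N, time in s.
With the tool pointing down it reaches from about 400 to 875 mm from the base axis. Payload 4.4 kg.
Tool frame: the origin (TCP) lies midway between the tips of the shut fingers; the grasp point (between the pads) lies 19 mm behind it; z points along the fingers, y is the line along which they close (so a half turn about z gives the same grasp; the last joint's range is limited). The gripper opens to 85 mm and grips with 20 to 120 N. Pads are 22 mm wide; open, the fingers measure 114 mm over their backs; the gripper's body (76 mm by 85 mm) begins 54 mm behind the grasp point. The pads swing forward as they close: fully open they stand 13 mm farther back than shut.
Start: joints at [1.268, 0.628, 0.038, 1.517, -0.027, 0.996, -0.02], TCP at [152.514, -631.868, 204.713] pointing down, gripper open.
Joint ranges: [-3.06, 3.06], [-0.37, 2.12], [-1.25, 1.32], [0.18, 2.47], [-1.1, 4.24], [0.23, 1.98], [-2.94, 2.94]. Speed limits (rad/s): [2.57, 2.57, 3.14, 3.14, 3.14, 3.14, 3.14].

## Interface

Orientations are given as [roll, pitch, yaw] about the fixed x, y, z axes, in that order (R = Rz(yaw) Ry(pitch) Rx(roll)).
In Python, from cell import monitor, cams, ctrl gives the robot as it stands.
- The arm moves only by the tool drive_tool, never from a script. Its argument "motion" is a list of rows, each an object with "fingers": the opening, from 0 (shut) to 1 (fully open); "linear": the shift along the tool's x, y, z in m, a list of three; "twist": the turn about the tool's z in rad. In form: [{"fingers": fingers, "linear": [x, y, z], "twist": twist}, ...]. A call has 1 to 5 rows; each row shifts and turns the commanded pose from where the row before left it, along the tool's axes as they then stand; what a row does not reach is not made up. A row lasts 1/12 s, in which the tool goes at most 41.7 mm and 7.16 degrees, less where a joint would pass 70% of its speed; a pose out of reach is approached as far as the arm can. A call with a gripper value outside its range is refused whole. The fingers move at their own pace and stop on an object; the grip force is fixed at half the most. Time passes only in rows, so rows that do not move let the fingers close. It gives the time, the measured TCP pose, the force, the opening and the grip force at its end, in the units of the state.
- monitor.read_state(): the state, without advancing time (a new reading comes with each control period).
- cams.get_image(name): name is "side" or "top"; returns a dict with "color" (400x640x3 uint8, blue, green, red), "K" (3x3 intrinsics, pixels), "k1" (the pictures are not rectified: a ray, as slopes to the right and down, at radius r is drawn at 1 + k1 r^2 times it, then the intrinsics apply), "R" (3x3) and "t" (3): a world point X has camera coordinates R X + t. Camera axes: x right, y down, z forward; pixel columns grow to the right and rows downward; lengths in mm; the calibration is good to about 2 mm. A picture is of the moment at which its call begins. There is no depth.
- ctrl.finish_job(): hands the job in; it is judged then, once.
The state is a dict: "clock": time; "qpos": joint angles; "qd": joint speeds; "tau": joint torques, N m; "eef_pos": TCP position; "tool_rot": TCP orientation; "force": force on the tool from outside, world axes, zero at the start; "torque": the same for the moment, N m; "width": finger opening in mm; "gripper_force": force on a finger pad.
Only numpy, scipy, OpenCV 4.12 (cv2) and the standard library are available. Lean on these libraries where they do the work, as an engineer would, in place of code of your own. Each camera call takes 0.05 s, during which the arm holds its last target. There are 200 camera calls.

## Task

Load the four used pieces of glassware onto the round sprung lift, each standing upright in the middle of the pad that fits its foot: small beaker on the smallest round pad, large beaker on the middle-sized one, flat dish on the largest, and the tall measuring cylinder on the six-cornered pad. The cylinder goes on last because it is in the way of the others; set every piece down gently, without letting it fall or tip, and leave the capped jar and the capped bottle where they stand.

Things in the scene. Friction and masses are not known exactly. Their poses are not given: they have to be found in the camera images.
- small_beaker: the smaller open glass beaker, 56 mm high, 44 mm across the wall, with a pouring lip on its +x side (50 mm overall along x); wall and foot (about 40 mm) are centred about 3 mm to -x of the origin. Origin at the underside, middle of the overall outline, z up its axis. About 60 g. Grip it across the wall along its own y axis
- large_beaker: the larger open glass beaker, with a beige residue at the bottom, 70 mm high, 55 mm across the wall, with a pouring lip on its +x side (61 mm overall along x); wall and foot (about 50 mm) are centred about 3 mm to -x of the origin. Origin at the underside, middle of the overall outline, z up its axis. About 100 g. Grip it across the wall along its own y axis
- dish: flat round covered glass dish, beige inside, 63 mm across, 14 mm high. Origin at the middle of its underside, z up. About 60 g
- cylinder: tall measuring cylinder, 186 mm high: blue six-cornered foot 57 x 66 mm, 8 mm thick, clear round column of 28 mm on it. Origin at the middle of the underside of its foot, z up its axis. About 140 g. Grip it round the column, about 145 mm up, so that its top does not meet the palm
- jar: sample jar with a red screw lid, 62 mm across, 120 mm high, loose: leave it alone. Origin at the middle of its underside
- bottle: amber reagent bottle with a black screw cap, 54 mm across, 131 mm high, loose: leave it alone. Origin at the middle of its underside
- pad_small: Smallest round grey pad, 42 mm: for the small beaker. Lies on the lift's round flat aluminium plate (220 mm across), its middle 60 mm from the plate's; four pads a quarter turn apart. Origin at pad middle on the surface, z up. The surface starts 70 mm above the worktop and sinks level on a spring (150 N/m, 36 mm travel), 2 to 12 mm per piece: read its height anew each time
- pad_medium: Middle-sized round grey pad, 60 mm: for the large beaker. Lies on the lift's round flat aluminium plate (220 mm across), its middle 60 mm from the plate's; four pads a quarter turn apart. Origin at pad middle on the surface, z up. The surface starts 70 mm above the worktop and sinks level on a spring (150 N/m, 36 mm travel), 2 to 12 mm per piece: read its height anew each time
- pad_large: Largest round grey pad, 78 mm: for the dish. Lies on the lift's round flat aluminium plate (220 mm across), its middle 60 mm from the plate's; four pads a quarter turn apart. Origin at pad middle on the surface, z up. The surface starts 70 mm above the worktop and sinks level on a spring (150 N/m, 36 mm travel), 2 to 12 mm per piece: read its height anew each time
- pad_hex: Six-cornered grey pad, 75 mm across flats: for the cylinder. Lies on the lift's round flat aluminium plate (220 mm across), its middle 60 mm from the plate's; four pads a quarter turn apart. Origin at pad middle on the surface, z up. The surface starts 70 mm above the worktop and sinks level on a spring (150 N/m, 36 mm travel), 2 to 12 mm per piece: read its height anew each time

How it is judged (in metres and radians):
On the way, in this order (a step that is already met when the one before it is completed fails the run):
1. both beakers and the dish stand on their pads, released (horizontal distance between large_beaker and pad_medium below 0.014 m and z of large_beaker in the frame of pad_medium between -0.004 and 0.006 m and angle between each of large_beaker, small_beaker, dish's own z axis and vertical below 0.1 rad and contact force between the fingers and large_beaker below 0.05 N and linear speed of each of large_beaker, small_beaker, dish below 0.03 m/s and horizontal distance between small_beaker and pad_small below 0.014 m and z of small_beaker in the frame of pad_small between -0.004 and 0.006 m and contact force between the fingers and small_beaker below 0.05 N and horizontal distance between dish and pad_large below 0.014 m and z of dish in the frame of pad_large between -0.004 and 0.006 m and contact force between the fingers and dish below 0.05 N), for 0.2 s.
2. then the measuring cylinder stands on the six-cornered pad, released (horizontal distance between cylinder and pad_hex below 0.014 m and z of cylinder in the frame of pad_hex between -0.004 and 0.006 m and angle between cylinder's own z axis and vertical below 0.1 rad and contact force between the fingers and cylinder below 0.05 N and linear speed of cylinder below 0.03 m/s), for 0.2 s.
At the end, for the whole second after the job is handed in: Small beaker, large beaker, dish and cylinder each stand upright (within 0.1 rad) and at rest on the lift, centred within 14 mm of the small, medium, large and six-cornered pad in that order, released; the capped jar and bottle are within 30 mm of where they stood (all of step 1 and all of step 2 and distance of each of jar, bottle from where it was at the start of the episode below 0.03 m); the robot touches nothing.
It fails at once if the capped jar or bottle is carried off or pushed more than 30 mm, or knocked over (distance of any of jar, bottle from where it was at the start of the episode above 0.03 m or angle between any of jar, bottle's own z axis and vertical above 0.5 rad).
It fails at once if a piece of glassware is tipped by more than 40 degrees (angle between any of large_beaker, small_beaker, dish, cylinder's own z axis and vertical above 0.7 rad).
It fails at once if a piece of glassware is let fall (more than about 25 mm) ((contact force between the fingers and large_beaker below 0.02 N and linear speed of large_beaker above 0.7 m/s) or (contact force between the fingers and small_beaker below 0.02 N and linear speed of small_beaker above 0.7 m/s) or (contact force between the fingers and dish below 0.02 N and linear speed of dish above 0.7 m/s) or (contact force between the fingers and cylinder below 0.02 N and linear speed of cylinder above 0.7 m/s)).
It also fails if it takes over 131 s, if anything falls off the work surface, if the arm or the gripper's body presses on something with over 40 N, if the wrist force passes 120 N, or if a joint passes its speed limit or range.

## Working session

There is one attempt and no reset: what is moved stays moved. The work goes in short steps, Python scripts to look and compute and a tool call to move; the robot and the scene stay as the last step left them, time stands still between calls to the robot, and variables do not carry over. Pictures are saved under pics/ and viewed, at most 14 in all, crops included, and the job is handed in when it is done.

Besides the shell and the picture viewer there is one more tool, called after "Request:" as name([rows], argument=value, ...), one row to a line, values as JSON. drive_tool: Moves the arm, as the interface text tells. Its arguments: {"type":"object","properties":{"motion":{"type":"array"}},"required":["motion"]}

```bash
mkdir -p pics; ls; python3 - <<'E'
from cell import monitor,cams
import cv2,numpy as np
print(monitor.read_state())
for n in("top","side"):
    d=cams.get_image(n); cv2.imwrite(f"pics/{n}0.png",d["color"]); np.savez(f"{n}0.npz",**d)
    print(n,d["K"],d["k1"],d["R"],d["t"], -np.array(d["R"]).T@np.array(d["t"]))
E
```

```text
pics
{'clock': 0.0, 'qpos': array([ 1.26822023,  0.62934899,  0.03843407,  1.51836169, -0.02699887,
        0.99629565, -0.0200329 ]), 'qd': array([ 0.00126968,  0.00115524,  0.00037881,  0.00044432, -0.00028509,
        0.00082871, -0.00179274]), 'tau': array([-5.15023148e-04, -5.63412130e+01,  1.22610569e+00, -1.93450302e+01,
        1.09982575e-02,  1.05996570e-02,  6.32201193e-06]), 'eef_pos': array([ 152.34475028, -631.2038118 ,  203.78915396]), 'tool_rot': array([-3.13969686e+00,  2.14469007e-05,  2.36750354e-01]), 'force': array([-0.11975108, -0.69703661,  0.01489242]), 'torque': array([-0.01257897, -0.00640875, -0.04883314]), 'gripper_force': 0.0, 'width': 85.35723941446308}
top [[497.62173946   0.         317.09899327]
 [  0.         497.62173946 205.25191455]
 [  0.           0.           1.        ]] -0.0064854303233720725 [[-0.02868354 -0.99957792  0.00460758]
 [-0.99384524  0.02802502 -0.1071739 ]
 [ 0.10699954 -0.00765335 -0.99422961]] [ -45.76302579  531.5248035  1317.82978599] [ 385.93356873  -50.55389237 1367.40184313]
side [[438.47079794   0.         325.18920004]
 [  0.         438.47079794 197.31554968]
 [  0.           0.           1.        ]] 0.04132426785788737 [[ 0.99944286 -0.03107812  0.01217028]
 [-0.0054619  -0.51201949 -0.85895646]
 [ 0.03292617  0.85841143 -0.51190398]] [-522.31119756   23.60981701 1355.5820663 ] [  477.5150249  -1167.79090484   720.56432926]
```

View pics/top0.png

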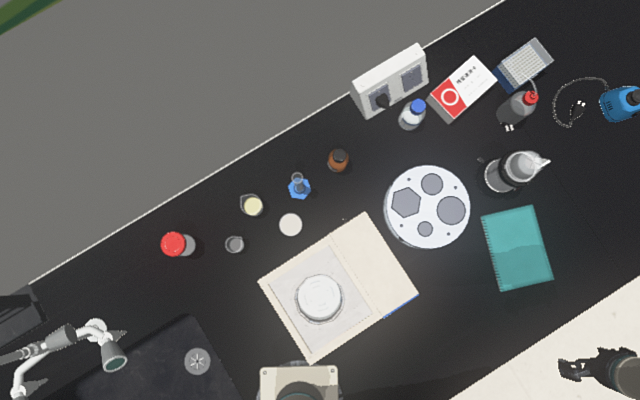

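View pics/side0.png

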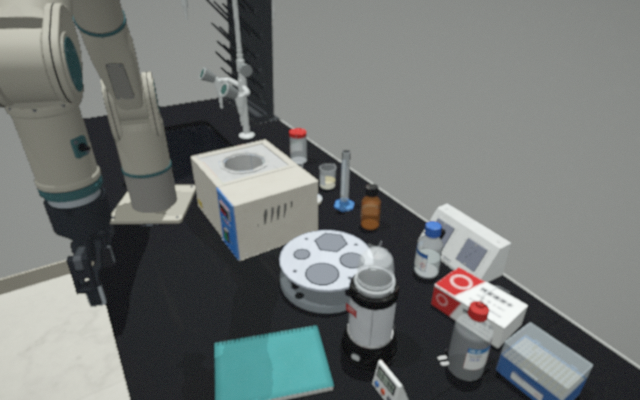

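Top view: jar with red lid (173,243), small beaker (235,244), large beaker (252,205), dish (290,225), cylinder foot (299,188), bottle (338,160), lift disc (427,207). There is also a box at about (338,287).

```bash
cat > h.py <<'E'
import numpy as np,cv2
from cell import monitor,cams
def load(n):
    return dict(np.load(n))
def grab(n,tag):
    d=cams.get_image(n); np.savez(f"{tag}.npz",**d); return d
def ray(d,uv):
    K=np.array(d["K"]);k=float(d["k1"])
    p=(np.array(uv,float)-K[:2,2])/K[0,0]; q=p.copy()
    for _ in range(20): q=p/(1+k*(q@q))
    R=np.array(d["R"]);t=np.array(d["t"])
    return -R.T@t, R.T@np.r_[q,1]
def onz(d,uv,z):
    c,v=ray(d,uv); return c+v*(z-c[2])/v[2]
def proj(d,X):
    R=np.array(d["R"]);t=np.array(d["t"]);c=R@np.array(X,float)+t;q=c[:2]/c[2]
    return q*(1+float(d["k1"])*(q@q))*d["K"][0,0]+d["K"][:2,2]
E
python3 - <<'E'
from h import *
d=load("top0.npz");im=d["color"]
for uv,z,n in[((173,243),120,"jar"),((235,244),28,"sb"),((252,205),35,"lb"),((290,225),14,"dish"),((299,188),8,"cyl"),((338,160),131,"bot"),((427,207),70,"lift"),((300,385),0,"base"),((320,298),180,"boxtop")]: print(n,onz(d,uv,z).round(1))
c=im[135:270,150:355]; cv2.imwrite("pics/c1.png",cv2.resize(c[:,:],None,fx=3.9,fy=3.9,interpolation=cv2.INTER_CUBIC))
c=im[155:260,375:480]; cv2.imwrite("pics/c2.png",cv2.resize(c,None,fx=5,fy=5,interpolation=cv2.INTER_CUBIC))
E
```

```text
jar [435.5 302.5 120. ]
sb [431.8 162.3  28. ]
lb [534.9 114.3  35. ]
dish [479.6  14.3  14. ]
cyl [581.5 -12.5   8. ]
bot [ 632.4 -116.1  131. ]
lift [ 512.8 -348.8   70. ]
base [53.3 -1.8  0. ]
boxtop [294.1 -60.2 180. ]
```

View pics/c1.png

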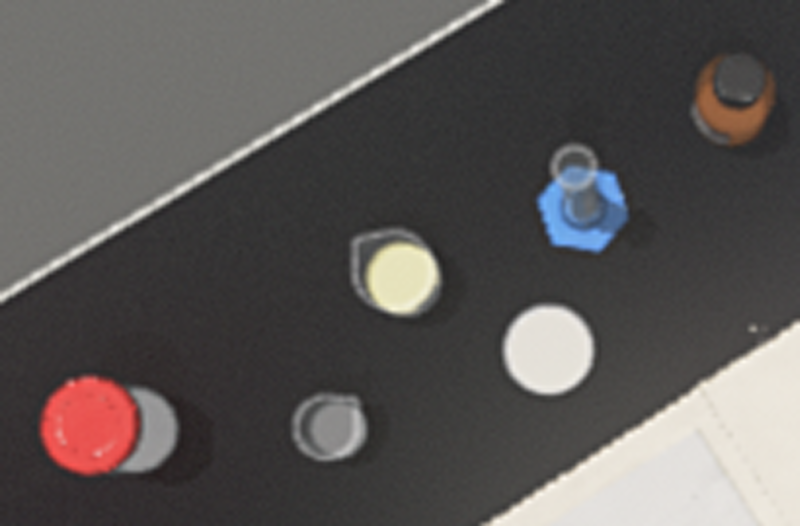

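View pics/c2.png

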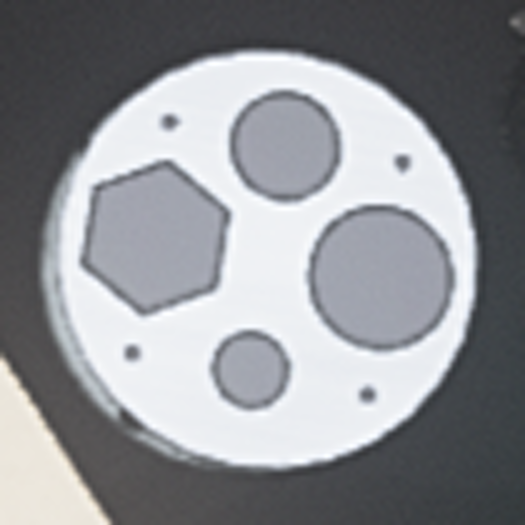

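Lip of the large beaker is at upper left (crop 352,240) and lip of the small one at upper right (crop 358,400). On the lift, medium pad is at top, large at right, small at bottom, hex at left. Next I measure these.

```bash
python3 - <<'E'
from h import *
d=load("top0.npz");s=load("side0.npz");im=d["color"];hsv=cv2.cvtColor(im,cv2.COLOR_BGR2HSV)
def blobs(m,roi,name,z,amin=40):
    x0,y0,x1,y1=roi; M=np.zeros(m.shape,np.uint8);M[y0:y1,x0:x1]=m[y0:y1,x0:x1]
    n,l,st,c=cv2.connectedComponentsWithStats(M*1)
    for i in range(1,n):
        if amin<st[i,4]<3000:
            p=onz(d,c[i],z);L=onz(d,(st[i,0]-.5,c[i][1]),z);Rr=onz(d,(st[i,0]+st[i,2]-.5,c[i][1]),z)
            a=st[i,4]*(abs(L[1]-Rr[1])/st[i,2])**2
            print(name,c[i].round(1),st[i,4],p.round(1),"eqd",round(2*np.sqrt(a/np.pi),1))
g=im.mean(2)
pl=((g>120)&(g<195)).astype(np.uint8)
pl=cv2.morphologyEx(pl,cv2.MORPH_OPEN,np.ones((3,3)))
blobs(pl,(385,165,470,248),"pad",70)
H,S,V=cv2.split(hsv)
plate=((g>100)).astype(np.uint8); blobs(plate,(380,160,475,255),"plate",70,amin=2000)
blobs((g>150).astype(np.uint8),(275,210,304,238),"dish",14)
blobs(((S>80)&(H>95)&(H<125)).astype(np.uint8),(280,165,315,203),"hex",8)
blobs(((S>35)&(H<40)&(V>140)).astype(np.uint8),(238,190,265,218),"residue",6)
blobs(((g>95)).astype(np.uint8),(226,235,243,254),"sbfloor",2)
blobs(((S>120)&(V>120)&((H<10)|(H>170))).astype(np.uint8),(155,225,192,262),"jar",120)
f=lambda p:(p[0]/3.902+150,p[1]/3.9+135)
for n,p,z in[("lb lip",(353,240),70),("lb rimR",(440,275),65),("sb lip",(360,399),56),("sb floor",(333,428),2),("cyl top",(575,166),186),("bot",(740,78),131),("bothole",(734,115),60)]: print(n,onz(d,f(p),z).round(1))
def tri(a,b):
    c1,v1=ray(d,a);c2,v2=ray(s,b);A=np.c_[v1,-v2];k=np.linalg.lstsq(A,c2-c1,rcond=None)[0]
    return (c1+v1*k[0]).round(1),(c2+v2*k[1]).round(1)
print("hole",tri((320,295),(244,161)))
for n,a,b in[("corner",(367,213),(317,177)),("c2",(418,292),(238,213))]: print(n,tri(a,b))
print("lift",tri((427,206),(326,259)))
# side-view checks
for n,X in[("dish",(480,14,14)),("cyl",(581,-12,8)),("lb",(532,112,35))]: print(n,proj(s,X).round(1))
E
```

```text
pad [431.6 183.8] 341 [ 573.9 -364.2   70. ] eqd 55.1
pad [405.5 202.5] 637 [ 526.3 -292.8   70. ] eqd 74.9
pad [450.9 210.6] 639 [ 501.7 -411.    70. ] eqd 75.0
pad [385.8 211. ] 54 [ 505.3 -240.2   70. ] eqd 21.7
pad [424.7 228.7] 193 [ 456.2 -339.7   70. ] eqd 41.0
pad [392.6 230.6] 62 [ 453.4 -255.7   70. ] eqd 23.2
dish [290.2 224.3] 403 [481.4  13.7  14. ] eqd 61.7
hex [299.2 189.6] 298 [577.1 -12.8   8. ] eqd 53.7
residue [251.9 205.2] 234 [537.7 118.1   6. ] eqd 47.4
sbfloor [234.6 244.2] 223 [432.2 167.5   2. ] eqd 46.1
jar [172.4 243.6] 494 [434.  303.9 120. ] eqd 62.6
lb lip [554.2 139.9  70. ]
lb rimR [529.4  82.4  65. ]
sb lip [447.8 138.6  56. ]
sb floor [430.6 165.6   2. ]
cyl top [581.3 -14.2 186. ]
bot [ 645.1 -120.7  131. ]
bothole [ 634.4 -119.8   60. ]
hole (array([301. , -60.4, 179.2]), array([292.8, -61.5, 179.8]))
corner (array([ 490.7, -177.6,  190.4]), array([ 493.8, -177.5,  190.7]))
c2 (array([ 299.8, -295.9,  159.2]), array([ 306.7, -295. ,  158.5]))
lift (array([ 516.1, -350.4,   63.4]), array([ 512.9, -350.5,   63.1]))
dish [311.5 197.9]
cyl [344.2 203.7]
lb [327.1 177.2]
```

```bash
cat > go.py <<'E'
# usage: go.py x y z yawdeg [N]: constant row (tool axes, m / rad) over N rows to reach it
import sys;from h import *
a=list(map(float,sys.argv[1:]));s=monitor.read_state();p=s["eef_pos"];yaw=s["tool_rot"][2]
dy=(np.radians(a[3])-yaw+np.pi)%(2*np.pi)-np.pi
D=np.array(a[:3])-p
N=int(a[4]) if len(a)>4 else max(1,int(np.ceil(max(np.linalg.norm(D)/38,abs(dy)/.12))))
M=sum(np.array([[np.cos(t),np.sin(t)],[np.sin(t),-np.cos(t)]]) for t in yaw+dy*np.arange(N)/N)
l=np.linalg.solve(M,D[:2])
print("at",p.round(1),"yaw",np.degrees(yaw).round(1),"t",s["clock"],"w",s["width"].__round__(1),"F",s["force"].round(1),"q",s["qpos"].round(2))
print("N",N,"row",(np.r_[l,-D[2]/N]/1000).round(4),"twist",round(-dy/N,4))
E
echo ok
```

```text
ok
```

Request:
drive_tool([
  {"fingers":1,"linear":[0,0,-0.03],"twist":0},
  {"fingers":1,"linear":[0,0,-0.03],"twist":0},
  {"fingers":1,"linear":[0,0,-0.03],"twist":0},
  {"fingers":1,"linear":[0.04,-0.005,0],"twist":-0.07},
  {"fingers":1,"linear":[0.04,-0.005,0],"twist":-0.07},
])

```text
clock: 0.52
eef_pos: [224.8, -603.2, 296.8]
tool_rot: [3.137, 0.002, 0.373]
force: [1.4, -0.1, 0.1]
width: 85.6
gripper_force: 0.0
```

```bash
python3 go.py 481 14 290 115
```

```text
at [ 224.8 -603.2  296.8] yaw 21.4 t 0.5167 w 85.6 F [ 1.4 -0.1  0.1] q [ 1.17  0.54  0.    1.42 -0.    1.18 -0.03]
N 18 row [ 0.0416 -0.0014  0.0004] twist -0.0908
```

Request:
drive_tool([
  {"fingers":1,"linear":[0.0375,-0.0015,0],"twist":-0.082},
  {"fingers":1,"linear":[0.0375,-0.0015,0],"twist":-0.082},
  {"fingers":1,"linear":[0.0375,-0.0015,0],"twist":-0.082},
  {"fingers":1,"linear":[0.0375,-0.0015,0],"twist":-0.082},
  {"fingers":1,"linear":[0.0375,-0.0015,0],"twist":-0.082},
])

```text
clock: 0.93
eef_pos: [384.1, -497.3, 294.1]
tool_rot: [-3.141, -0.0, 0.791]
force: [-0.2, -0.6, 0.3]
width: 85.5
gripper_force: 0.0
```

Request:
drive_tool([
  {"fingers":1,"linear":[0.0375,-0.0015,0],"twist":-0.082},
  {"fingers":1,"linear":[0.0375,-0.0015,0],"twist":-0.082},
  {"fingers":1,"linear":[0.0375,-0.0015,0],"twist":-0.082},
  {"fingers":1,"linear":[0.0375,-0.0015,0],"twist":-0.082},
  {"fingers":1,"linear":[0.0375,-0.0015,0],"twist":-0.082},
])

```text
clock: 1.35
eef_pos: [485.8, -340.8, 294.2]
tool_rot: [-3.141, -0.0, 1.201]
force: [0.9, -0.1, -0.6]
width: 85.6
gripper_force: 0.0
```

Request:
drive_tool([
  {"fingers":1,"linear":[0.0375,-0.0015,0],"twist":-0.082},
  {"fingers":1,"linear":[0.0375,-0.0015,0],"twist":-0.082},
  {"fingers":1,"linear":[0.0375,-0.0015,0],"twist":-0.082},
  {"fingers":1,"linear":[0.0375,-0.0015,0],"twist":-0.082},
  {"fingers":1,"linear":[0.0375,-0.0015,0],"twist":-0.082},
])

```text
clock: 1.77
eef_pos: [516.5, -156.9, 294.3]
tool_rot: [-3.141, -0.0, 1.611]
force: [0.8, 0.2, 0.0]
width: 85.2
gripper_force: 0.0
```

```bash
python3 go.py 481 14 290 115
```

```text
at [ 516.5 -156.9  294.3] yaw 92.3 t 1.7667 w 85.2 F [0.8 0.2 0. ] q [ 0.52  0.4  -0.4   1.69  0.17  1.08  0.11]
N 5 row [ 0.0351 -0.0002  0.0009] twist -0.0792
```

Request:
drive_tool([
  {"fingers":1,"linear":[0.035,0,0],"twist":-0.08},
  {"fingers":1,"linear":[0.035,0,0],"twist":-0.08},
  {"fingers":1,"linear":[0.035,0,0],"twist":-0.08},
  {"fingers":1,"linear":[0.035,0,0],"twist":-0.08},
  {"fingers":1,"linear":[0.035,0,0],"twist":-0.08},
])

```text
clock: 2.18
eef_pos: [482.0, 13.4, 294.5]
tool_rot: [3.142, -0.0, 2.011]
force: [0.9, -0.2, 0.5]
width: 85.6
gripper_force: 0.0
```

Request:
drive_tool([
  {"fingers":1,"linear":[0,0,0.04],"twist":0},
  {"fingers":1,"linear":[0,0,0.04],"twist":0},
  {"fingers":1,"linear":[0,0,0.04],"twist":0},
  {"fingers":1,"linear":[0,0,0.04],"twist":0},
  {"fingers":1,"linear":[0,0,0],"twist":0},
])

```text
clock: 2.6
eef_pos: [476.8, 10.8, 128.7]
tool_rot: [-3.129, -0.005, 2.007]
force: [-1.8, -0.5, -0.1]
width: 85.7
gripper_force: 0.0
```

```bash
python3 go.py 481.5 14 -2 115; python3 -c "
from h import *
d=grab('side','s1');cv2.imwrite('pics/s1.png',cv2.resize(d['color'][120:260,230:420],None,fx=4,fy=4))"
```

```text
at [476.8  10.8 128.7] yaw 115.0 t 2.6 w 85.7 F [-1.8 -0.5 -0.1] q [ 0.23  0.54 -0.44  2.05  0.37  0.65 -0.03]
N 4 row [0.0002 0.0014 0.0327] twist 0.0
```

View pics/s1.png

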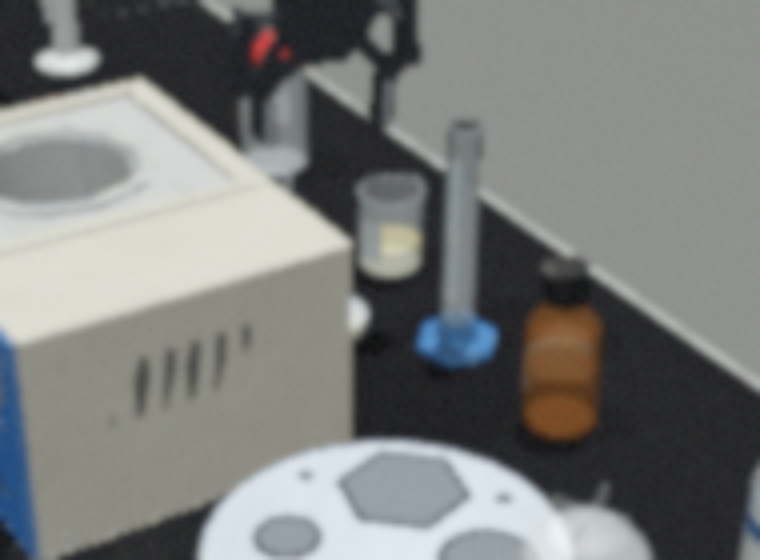

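The side crop shows the beaker, cylinder and bottle standing clear. The gripper hangs above the dish, which is hidden behind the box corner at crop (350,315).

Request:
drive_tool([
  {"fingers":1,"linear":[0,0,0.035],"twist":0},
  {"fingers":1,"linear":[0,0,0.035],"twist":0},
  {"fingers":1,"linear":[0,0,0.03],"twist":0},
  {"fingers":1,"linear":[0,0,0],"twist":0},
  {"fingers":1,"linear":[0,0,0],"twist":0},
])

```text
clock: 3.07
eef_pos: [483.5, 11.8, 35.9]
tool_rot: [3.141, 0.001, 2.007]
force: [-0.2, -0.1, -0.4]
width: 85.3
gripper_force: 0.0
```

```bash
python3 go.py 481.5 14 -1 115 2; python3 -c "
from h import *
d=grab('top','t1');cv2.imwrite('pics/t1.png',cv2.resize(d['color'][150:290,210:400],None,fx=4,fy=4))"
```

```text
at [483.5  11.8  35.9] yaw 115.0 t 3.0667 w 85.3 F [-0.2 -0.1 -0.4] q [ 0.13  0.69 -0.31  2.11  0.51  0.41 -0.15]
N 2 row [ 0.0014 -0.0004  0.0185] twist -0.0001
```

View pics/t1.png

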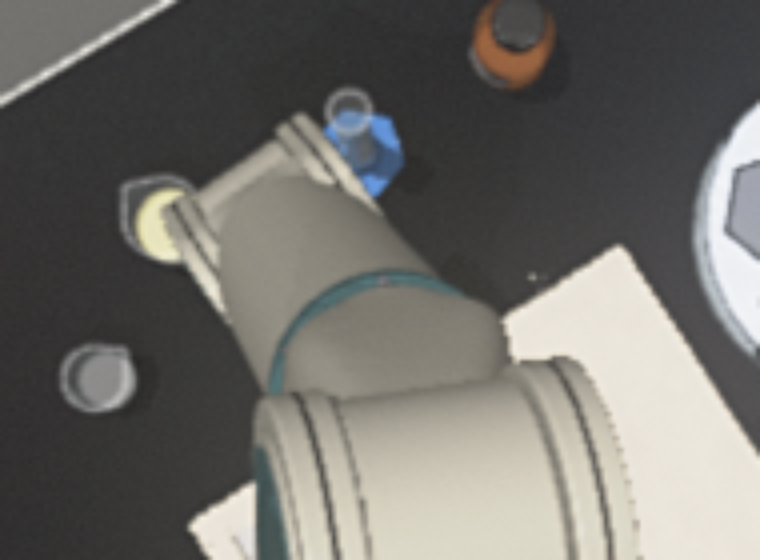

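The arm blocks the dish from above. The cylinder, both beakers and the bottle are undisturbed, so I go down and grip.

Request:
drive_tool([
  {"fingers":1,"linear":[0.0015,0,0.015],"twist":0},
  {"fingers":1,"linear":[0.0015,0,0.015],"twist":0},
  {"fingers":1,"linear":[0,0,0.006],"twist":0},
  {"fingers":1,"linear":[0,0,0],"twist":0},
  {"fingers":1,"linear":[0,0,0],"twist":0},
])

```text
clock: 3.53
eef_pos: [482.6, 14.4, 0.3]
tool_rot: [3.139, 0.001, 2.007]
force: [-0.3, -0.6, -0.2]
width: 85.3
gripper_force: 0.0
```

Request:
drive_tool([
  {"fingers":0.65,"linear":[0,0,0],"twist":0},
  {"fingers":0.65,"linear":[0,0,0],"twist":0},
  {"fingers":0.65,"linear":[0,0,0],"twist":0},
  {"fingers":0.65,"linear":[0,0,0],"twist":0},
  {"fingers":0.65,"linear":[0,0,0],"twist":0},
])

```text
clock: 3.95
eef_pos: [481.4, 14.3, -1.1]
tool_rot: [3.141, 0.0, 2.007]
force: [-0.1, -0.4, -0.5]
width: 55.4
gripper_force: 0.0
```

```bash
python3 go.py 481.5 14 -1 115 1;python3 -c "
from h import *;print(monitor.read_state()['gripper_force'])"
```

```text
at [481.4  14.3  -1.1] yaw 115.0 t 3.95 w 55.4 F [-0.1 -0.4 -0.5] q [ 0.07  0.76 -0.24  2.12  0.55  0.32 -0.2 ]
N 1 row [-0.0003 -0.     -0.0001] twist -0.0005
0.0
```

Fingers reached 55 mm with no contact, so they're either above the dish or off it. I raise and look.

Request:
drive_tool([
  {"fingers":0.65,"linear":[0,0,-0.01],"twist":0},
  {"fingers":0.65,"linear":[0,0,-0.03],"twist":0},
  {"fingers":1,"linear":[0,0,-0.04],"twist":0},
  {"fingers":1,"linear":[0,0,-0.04],"twist":0},
  {"fingers":1,"linear":[0,0,-0.04],"twist":0},
])

```text
clock: 4.37
eef_pos: [480.4, 14.5, 160.3]
tool_rot: [-3.14, -0.001, 2.007]
force: [1.2, -0.6, -0.4]
width: 85.5
gripper_force: 0.0
```

Request:
drive_tool([
  {"fingers":1,"linear":[0,0,-0.02],"twist":0},
  {"fingers":1,"linear":[-0.04,0,-0.02],"twist":0},
  {"fingers":1,"linear":[-0.04,0,-0.02],"twist":0},
  {"fingers":1,"linear":[-0.04,0,0],"twist":0},
  {"fingers":1,"linear":[-0.04,0,0],"twist":0},
])

```text
clock: 4.78
eef_pos: [547.7, -127.4, 217.8]
tool_rot: [3.139, 0.002, 2.007]
force: [0.3, 0.3, -0.5]
width: 84.8
gripper_force: 0.0
```

```bash
python3 -c "
from h import *
d=grab('top','t2');e=grab('side','s2')
a=cv2.resize(d['color'][150:290,200:400],None,fx=4,fy=4);cv2.imwrite('pics/t2.png',a)
print(monitor.read_state()['eef_pos'])"
```

```text
[ 547.99123964 -134.29628155  215.58662417]
```

View pics/t2.png

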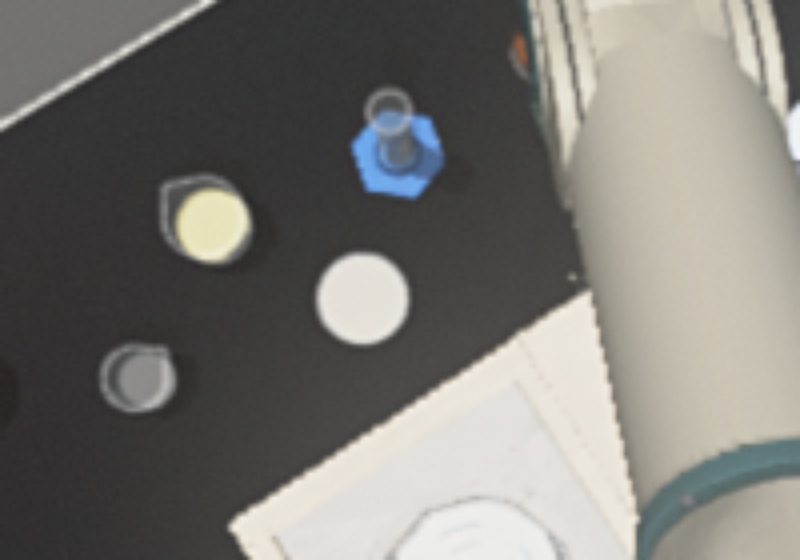

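The dish is unmoved at crop (362,299), full-image (290.5,224.7). I check the TCP reading against the side view.

```bash
python3 -c "
from h import *
e=load('side' and 's2.npz');im=cv2.resize(e['color'][60:260,230:450],None,fx=3.6,fy=3,interpolation=cv2.INTER_CUBIC)
s=monitor.read_state();p=s['eef_pos'];print(p,s['tool_rot'],s['width'])
y=s['tool_rot'][2];v=np.array([np.sin(y),-np.cos(y),0])
for X in(p,p+42*v+[0,0,13],p-42*v+[0,0,13]):
  q=proj(e,X);print(q);cv2.circle(im,(int((q[0]-230)*3.6),int((q[1]-60)*3)),4,(0,0,255),1)
cv2.imwrite('pics/s2.png',im)"
```

```text
[ 547.99123964 -134.29628155  215.58662417] [-3.1411668   0.00452747  1.99587559] 85.42086907103949
[337.48124268 160.71299153]
[351.73431196 153.33045019]
[323.09506519 159.15781311]
```

View pics/s2.png

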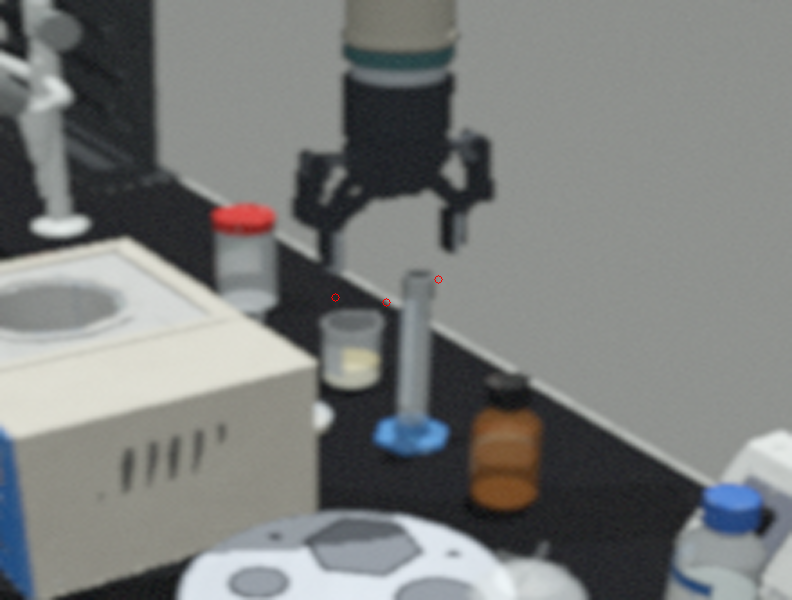

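Marked tip positions fall about 10 px below the visible tips (crop 333,268 and 452,250), so either the arm was still moving or the TCP reading is off in height. I'll check again at rest.

```bash
python3 -c "
from h import *
def show(e,p,y,x0,y0):
  im=cv2.resize(e['color'][y0:y0+100,x0:x0+130],None,fx=3,fy=3,interpolation=cv2.INTER_CUBIC)
  v=np.array([np.sin(y),-np.cos(y),0])
  for X in(p,p+42*v+[0,0,13],p-42*v+[0,0,13]):
    q=proj(e,X);print(q);cv2.circle(im,(int((q[0]-x0)*3),int((q[1]-y0)*3)),4,(0,0,255),1)
  return im
e=grab('side','s3');s=monitor.read_state();print(s['eef_pos'],s['tool_rot'],s['clock'])
a=show(load('side0.npz'),np.array([152.5,-631.9,204.7]),.2367,30,220)
b=show(e,s['eef_pos'],s['tool_rot'][2],290,80)
cv2.imwrite('pics/s3.png',np.hstack([a,b]))"
```

```text
[ 546.66595577 -129.72683922  215.36226698] [-3.14080267e+00  7.67437160e-04  1.99999126e+00] 4.9333
[108.83672504 303.3829801 ]
[102.70547101 316.44558127]
[110.69664603 280.1154111 ]
[336.87929505 160.02491425]
[351.05633927 152.64804368]
[322.56112267 158.48778023]
```

View pics/s3.png

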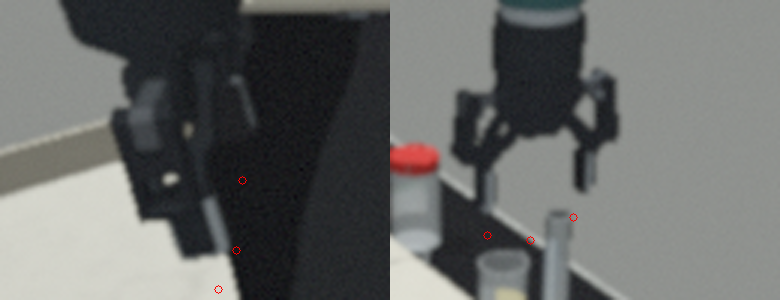

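The same offset shows in both frames: the tips appear about 26 mm above the reported position. I close the fingers here and check where the shut tips are.

Request:
drive_tool([
  {"fingers":0,"linear":[0,0,0],"twist":0},
  {"fingers":0,"linear":[0,0,0],"twist":0},
  {"fingers":0,"linear":[0,0,0],"twist":0},
  {"fingers":0,"linear":[0,0,0],"twist":0},
  {"fingers":0,"linear":[0,0,0],"twist":0},
])

```text
clock: 5.35
eef_pos: [546.4, -124.7, 216.1]
tool_rot: [3.142, -0.0, 2.009]
force: [0.5, 0.5, -0.5]
width: 25.4
gripper_force: 0.0
```

Request:
drive_tool([
  {"fingers":0,"linear":[0,0,0],"twist":0},
  {"fingers":0,"linear":[0,0,0],"twist":0},
  {"fingers":0,"linear":[0,0,0],"twist":0},
  {"fingers":0,"linear":[0,0,0],"twist":0},
  {"fingers":0,"linear":[0,0,0],"twist":0},
])

```text
clock: 5.77
eef_pos: [546.5, -125.7, 216.0]
tool_rot: [-3.142, -0.0, 2.007]
force: [-0.8, 0.1, 0.5]
width: -0.1
gripper_force: 0.0
```

```bash
python3 -c "
from h import *
e=grab('side','s4');s=monitor.read_state();p=s['eef_pos'];print(p,s['width'],s['clock'])
x0,y0=270,60
im=cv2.resize(e['color'][y0:y0+150,x0:x0+150],None,fx=4,fy=4,interpolation=cv2.INTER_CUBIC)
for h in(0,10,20,30,40,100):
    q=proj(e,p+[0,0,h]);print(h,q.round(1));cv2.circle(im,(int((q[0]-x0+.5)*4),int((q[1]-y0+.5)*4)),3,(0,0,255),1)
cv2.imwrite('pics/s4.png',im)"
```

```text
[ 546.49173982 -125.76312187  215.99125862] -0.20466730164071115 5.8167
0 [336.7 159.1]
10 [336.8 155.7]
20 [336.9 152.2]
30 [337.  148.7]
40 [337.1 145.2]
100 [337.8 123.2]
```

View pics/s4.png

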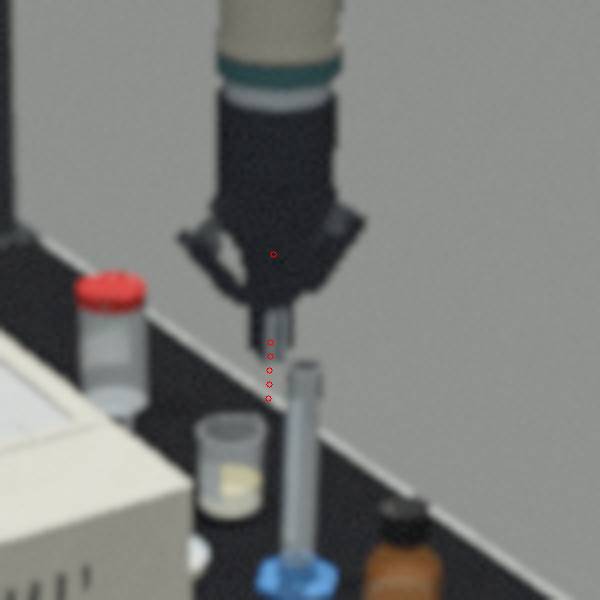

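Shut tips sit at crop (272,360), about 27 mm above the reported TCP and aligned sideways. I use the start top picture to separate a z offset from a y offset.

```bash
python3 -c "
from h import *
e=load('top0.npz');p=np.array([152.5,-631.9,204.7]);x0,y0=520,320
im=cv2.resize(e['color'][y0:400,x0:640],None,fx=6,fy=6,interpolation=cv2.INTER_CUBIC)
v=np.array([np.sin(.2367),-np.cos(.2367),0])
for off,c in(([0,0,13],(0,0,255)),([0,0,40],(0,255,0)),([0,50,13],(255,0,255))):
  for k in(-42,42):
    q=proj(e,p+k*v+off);print(off,q.round(1));cv2.circle(im,(int((q[0]-x0+.5)*6),int((q[1]-y0+.5)*6)),4,c,1)
cv2.imwrite('pics/t0c.png',im)"
```

```text
[0, 0, 13] [557.1 360.2]
[0, 0, 13] [592.2 350.1]
[0, 0, 40] [563.1 362.7]
[0, 0, 40] [599.  352.3]
[0, 50, 13] [535.1 360.9]
[0, 50, 13] [570.3 350.8]
```

View pics/t0c.png

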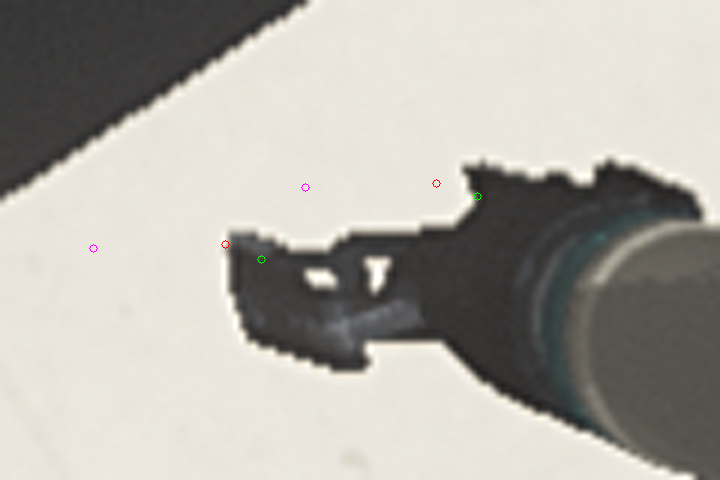

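The green marks (z + 27) fit, so true tip height is the reported z + ~26 mm. I go back to the dish and allow for that.

Request:
drive_tool([
  {"fingers":1,"linear":[0.0385,0,0],"twist":0},
  {"fingers":1,"linear":[0.0385,0,0],"twist":0},
  {"fingers":1,"linear":[0.0385,0,0.01],"twist":0},
  {"fingers":1,"linear":[0.0385,0,0.03],"twist":0},
  {"fingers":1,"linear":[0,0,0.035],"twist":0},
])

```text
clock: 6.23
eef_pos: [483.5, 16.0, 147.5]
tool_rot: [3.135, -0.001, 2.015]
force: [0.4, 0.2, 0.1]
width: 60.3
gripper_force: 0.0
```

Request:
drive_tool([
  {"fingers":1,"linear":[0,0,0.04],"twist":0},
  {"fingers":1,"linear":[0,0,0.04],"twist":0},
  {"fingers":1,"linear":[0,0,0.03],"twist":0},
  {"fingers":1,"linear":[0,0,0.02],"twist":0},
  {"fingers":1,"linear":[0,0,0],"twist":0},
])

```text
clock: 6.65
eef_pos: [481.2, 8.7, 12.0]
tool_rot: [-3.135, -0.002, 2.008]
force: [-0.3, -0.3, -0.3]
width: 85.9
gripper_force: 0.0
```

Request:
drive_tool([
  {"fingers":1,"linear":[0,0,0],"twist":0},
  {"fingers":1,"linear":[0,0,0],"twist":0},
  {"fingers":1,"linear":[0,0,0],"twist":0},
])

```text
clock: 6.9
eef_pos: [485.2, 8.9, 16.9]
tool_rot: [3.139, 0.001, 2.006]
force: [-0.5, 0.7, -0.2]
width: 85.2
gripper_force: 0.0
```

```bash
python3 go.py 481.5 14 -24 115 1
```

```text
at [485.2   8.9  16.9] yaw 115.0 t 6.9 w 85.2 F [-0.5  0.7 -0.2] q [ 0.12  0.73 -0.29  2.11  0.56  0.37 -0.19]
N 1 row [ 0.0062 -0.0012  0.0409] twist -0.0007
```

Request:
drive_tool([
  {"fingers":1,"linear":[0.006,-0.001,0.02],"twist":0},
  {"fingers":1,"linear":[0,0,0.01],"twist":0},
  {"fingers":1,"linear":[0,0,0.005],"twist":0},
  {"fingers":1,"linear":[0,0,0.004],"twist":0},
  {"fingers":1,"linear":[0,0,0],"twist":0},
])

```text
clock: 7.32
eef_pos: [480.5, 13.5, -23.8]
tool_rot: [-3.141, 0.0, 2.007]
force: [0.4, 0.2, 0.5]
width: 85.4
gripper_force: 0.0
```

Request:
drive_tool([
  {"fingers":1,"linear":[0,0,0],"twist":0},
  {"fingers":1,"linear":[0,0,0],"twist":0},
  {"fingers":1,"linear":[0,0,0],"twist":0},
])

```text
clock: 7.57
eef_pos: [480.8, 13.7, -23.2]
tool_rot: [3.141, 0.0, 2.006]
force: [-0.3, -0.3, -0.5]
width: 85.6
gripper_force: 0.0
```

```bash
python3 go.py 481.5 14 -24 115 1
```

```text
at [480.8  13.7 -23.2] yaw 115.0 t 7.5667 w 85.6 F [-0.3 -0.3 -0.5] q [ 0.06  0.8  -0.22  2.13  0.62  0.27 -0.26]
N 1 row [0.     0.0007 0.0008] twist -0.0007
```

Request:
drive_tool([
  {"fingers":0.6,"linear":[0,0,0],"twist":0},
  {"fingers":0.6,"linear":[0,0,0],"twist":0},
  {"fingers":0.6,"linear":[0,0,0],"twist":0},
  {"fingers":0.6,"linear":[0,0,0],"twist":0},
  {"fingers":0.6,"linear":[0,0,0],"twist":0},
])

```text
clock: 7.98
eef_pos: [480.6, 13.7, -22.6]
tool_rot: [3.141, 0.001, 2.007]
force: [-2.1, -0.9, 10.4]
width: 59.4
gripper_force: 61.8
```

Request:
drive_tool([
  {"fingers":0.4,"linear":[0,0,-0.003],"twist":0},
  {"fingers":0.4,"linear":[0,0,-0.005],"twist":0},
  {"fingers":0.4,"linear":[0,0,-0.01],"twist":0},
  {"fingers":0.4,"linear":[0,0,-0.01],"twist":0},
  {"fingers":0.4,"linear":[0,0,0],"twist":0},
])

```text
clock: 8.4
eef_pos: [481.4, 13.9, 5.8]
tool_rot: [3.139, 0.001, 2.007]
force: [0.4, -0.1, -0.0]
width: 59.2
gripper_force: 64.4
```

```bash
python3 go.py 520 -190 240 90;python3 -c "
from h import *
d=grab('side','s5');cv2.imwrite('pics/s5.png',cv2.resize(d['color'][130:240,230:390],None,fx=4,fy=4))"
```

```text
at [481.4  13.9   5.8] yaw 115.0 t 8.4 w 59.2 F [ 0.4 -0.1 -0. ] q [ 0.1   0.75 -0.28  2.12  0.59  0.34 -0.24]
N 9 row [-0.0232 -0.0013 -0.026 ] twist 0.0484
```

View pics/s5.png

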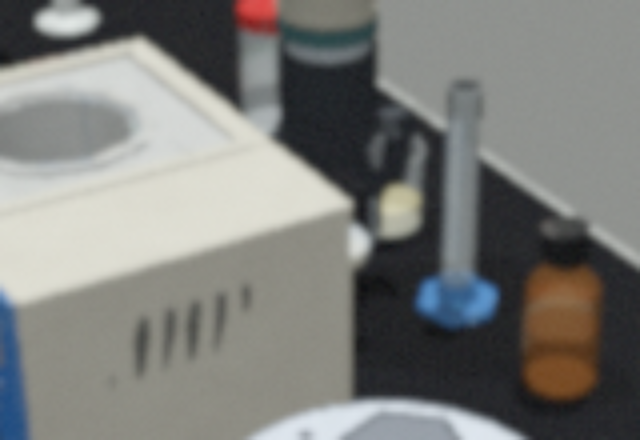

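The dish has risen with the gripper: its edge is at crop (355,245), about 7 px higher. Up and across.

Request:
drive_tool([
  {"fingers":0.4,"linear":[0,0,-0.03],"twist":0},
  {"fingers":0.4,"linear":[0,0,-0.04],"twist":0},
  {"fingers":0.4,"linear":[0,0,-0.04],"twist":0},
  {"fingers":0.4,"linear":[0,0,-0.04],"twist":0},
  {"fingers":0.4,"linear":[0,0,-0.04],"twist":0},
])

```text
clock: 8.87
eef_pos: [479.6, 13.7, 195.6]
tool_rot: [-3.14, -0.001, 2.007]
force: [1.8, -0.5, -1.3]
width: 59.2
gripper_force: 64.9
```

Request:
drive_tool([
  {"fingers":0.4,"linear":[0,0,-0.02],"twist":0},
  {"fingers":0.4,"linear":[0,0,0],"twist":0},
  {"fingers":0.4,"linear":[0,0,0],"twist":0},
])

```text
clock: 9.12
eef_pos: [480.8, 13.4, 214.8]
tool_rot: [3.14, 0.001, 2.006]
force: [-0.3, -0.4, -1.0]
width: 59.3
gripper_force: 64.9
```

```bash
python3 go.py 502 -411 218 77 15
```

```text
at [480.8  13.4 214.8] yaw 114.9 t 9.1167 w 59.3 F [-0.3 -0.4 -1. ] q [ 0.33  0.42 -0.58  1.95  0.31  0.85  0.02]
N 15 row [-0.0288 -0.0022 -0.0002] twist 0.0441
```

Request:
drive_tool([
  {"fingers":0.4,"linear":[-0.029,-0.002,0],"twist":0.044},
  {"fingers":0.4,"linear":[-0.029,-0.002,0],"twist":0.044},
  {"fingers":0.4,"linear":[-0.029,-0.002,0],"twist":0.044},
  {"fingers":0.4,"linear":[-0.029,-0.002,0],"twist":0.044},
  {"fingers":0.4,"linear":[-0.029,-0.002,0],"twist":0.044},
])

```text
clock: 9.53
eef_pos: [519.2, -126.8, 211.8]
tool_rot: [-3.138, -0.002, 1.785]
force: [1.3, -0.1, -0.7]
width: 58.7
gripper_force: 64.9
```

Request:
drive_tool([
  {"fingers":0.4,"linear":[-0.029,-0.002,0],"twist":0.044},
  {"fingers":0.4,"linear":[-0.029,-0.002,0],"twist":0.044},
  {"fingers":0.4,"linear":[-0.029,-0.002,0],"twist":0.044},
  {"fingers":0.4,"linear":[-0.029,-0.002,0],"twist":0.044},
  {"fingers":0.4,"linear":[-0.029,-0.002,0],"twist":0.044},
])

```text
clock: 9.95
eef_pos: [527.6, -271.4, 211.3]
tool_rot: [-3.137, -0.002, 1.565]
force: [0.7, 0.5, -0.5]
width: 59.5
gripper_force: 64.9
```

Request:
drive_tool([
  {"fingers":0.4,"linear":[-0.029,-0.002,0],"twist":0.044},
  {"fingers":0.4,"linear":[-0.029,-0.002,0],"twist":0.044},
  {"fingers":0.4,"linear":[-0.029,-0.002,0],"twist":0.044},
  {"fingers":0.4,"linear":[-0.029,-0.002,0],"twist":0.044},
  {"fingers":0.4,"linear":[-0.029,-0.002,0],"twist":0.044},
])

```text
clock: 10.37
eef_pos: [504.2, -414.2, 210.9]
tool_rot: [-3.137, -0.002, 1.345]
force: [0.7, 0.6, -0.4]
width: 59.2
gripper_force: 64.9
```

Request:
drive_tool([
  {"fingers":0.4,"linear":[0,0,0.02],"twist":0},
  {"fingers":0.4,"linear":[0,0,0.03],"twist":0},
  {"fingers":0.4,"linear":[0,0,0.03],"twist":0},
  {"fingers":0.4,"linear":[0,0,0.02],"twist":0},
  {"fingers":0.4,"linear":[0,0,0],"twist":0},
])

```text
clock: 10.78
eef_pos: [500.8, -410.5, 106.5]
tool_rot: [-3.128, -0.005, 1.347]
force: [0.2, 0.2, -0.8]
width: 59.2
gripper_force: 64.9
```

Request:
drive_tool([
  {"fingers":0.4,"linear":[0,0,0],"twist":0},
  {"fingers":0.4,"linear":[0,0,0],"twist":0},
  {"fingers":0.4,"linear":[0,0,0],"twist":0},
])

```text
clock: 11.03
eef_pos: [506.7, -414.1, 115.5]
tool_rot: [3.14, 0.001, 1.347]
force: [-0.2, -0.4, 0.3]
width: 59.1
gripper_force: 64.9
```

```bash
python3 go.py 502 -411 47 77 3
```

```text
at [ 506.7 -414.1  115.5] yaw 77.2 t 11.0333 w 59.1 F [-0.2 -0.4  0.3] q [ 0.83  0.75 -0.32  1.58  0.28  0.85  0.18]
N 3 row [ 0.0007 -0.0018  0.0228] twist 0.001
```

Request:
drive_tool([
  {"fingers":0.4,"linear":[0.002,-0.005,0.02],"twist":0},
  {"fingers":0.4,"linear":[0,0,0.02],"twist":0},
  {"fingers":0.4,"linear":[0,0,0.015],"twist":0},
  {"fingers":0.4,"linear":[0,0,0],"twist":0},
  {"fingers":0.4,"linear":[0,0,0],"twist":0},
])

```text
clock: 11.45
eef_pos: [501.6, -410.8, 60.1]
tool_rot: [3.141, 0.0, 1.347]
force: [-0.5, -1.0, 0.3]
width: 59.3
gripper_force: 64.9
```

Request:
drive_tool([
  {"fingers":0.4,"linear":[0,0,0],"twist":0},
  {"fingers":0.4,"linear":[0,0,0],"twist":0},
  {"fingers":0.4,"linear":[0,0,0],"twist":0},
])

```text
clock: 11.7
eef_pos: [502.2, -411.2, 60.9]
tool_rot: [3.139, 0.001, 1.347]
force: [0.1, 0.3, -0.6]
width: 59.3
gripper_force: 64.9
```

```bash
python3 go.py 502 -411 46 77 1; python3 -c "
from h import *
d=grab('side','s6');cv2.imwrite('pics/s6.png',cv2.resize(d['color'][200:320,260:420],None,fx=4,fy=4))"
```

```text
at [ 502.2 -411.2   60.9] yaw 77.2 t 11.7 w 59.3 F [ 0.1  0.3 -0.6] q [ 0.81  0.81 -0.29  1.63  0.31  0.74  0.15]
N 1 row [ 0.0002 -0.0002  0.0149] twist 0.0028
```

Request:
drive_tool([
  {"fingers":0.4,"linear":[0,0,0.008],"twist":0},
  {"fingers":0.4,"linear":[0,0,0.004],"twist":0},
  {"fingers":0.4,"linear":[0,0,0.003],"twist":0},
  {"fingers":0.4,"linear":[0,0,0],"twist":0},
  {"fingers":0.4,"linear":[0,0,0],"twist":0},
])

```text
clock: 12.17
eef_pos: [500.9, -410.4, 43.9]
tool_rot: [-3.141, -0.0, 1.347]
force: [-0.4, 0.7, 0.1]
width: 59.3
gripper_force: 65.1
```

Request:
drive_tool([
  {"fingers":0.4,"linear":[0,0,0.003],"twist":0},
  {"fingers":0.4,"linear":[0,0,0],"twist":0},
  {"fingers":0.4,"linear":[0,0,0],"twist":0},
  {"fingers":0.4,"linear":[0,0,0],"twist":0},
])

```text
clock: 12.5
eef_pos: [501.3, -410.6, 41.5]
tool_rot: [-3.142, -0.0, 1.347]
force: [-0.7, 0.3, 0.7]
width: 59.5
gripper_force: 65.2
```

Request:
drive_tool([
  {"fingers":0.72,"linear":[0,0,0],"twist":0},
  {"fingers":0.8,"linear":[0,0,0],"twist":0},
  {"fingers":1,"linear":[0,0,0],"twist":0},
  {"fingers":1,"linear":[0,0,0],"twist":0},
  {"fingers":1,"linear":[0,0,0],"twist":0},
])

```text
clock: 12.92
eef_pos: [501.3, -410.6, 41.4]
tool_rot: [3.141, -0.0, 1.347]
force: [0.1, 0.4, 0.3]
width: 85.3
gripper_force: 0.0
```

Request:
drive_tool([
  {"fingers":1,"linear":[0,0,-0.02],"twist":0},
  {"fingers":1,"linear":[0,0,-0.04],"twist":0},
  {"fingers":1,"linear":[0,0,-0.04],"twist":0},
  {"fingers":1,"linear":[0,0,-0.04],"twist":0},
  {"fingers":1,"linear":[0,0,-0.04],"twist":0},
])

```text
clock: 13.33
eef_pos: [501.0, -410.3, 223.3]
tool_rot: [-3.141, -0.0, 1.347]
force: [-0.5, -0.2, 0.2]
width: 85.5
gripper_force: 0.0
```

```bash
python3 go.py 431 164.5 215 122 19
```

```text
at [ 501.  -410.3  223.3] yaw 77.2 t 13.3333 w 85.5 F [-0.5 -0.2  0.2] q [ 0.85  0.63 -0.35  1.49  0.23  1.06  0.22]
N 19 row [0.0313 0.0008 0.0004] twist -0.0412
```

Request:
drive_tool([
  {"fingers":1,"linear":[0.03,0.001,0],"twist":-0.039},
  {"fingers":1,"linear":[0.03,0.001,0],"twist":-0.039},
  {"fingers":1,"linear":[0.03,0.001,0],"twist":-0.039},
  {"fingers":1,"linear":[0.03,0.001,0],"twist":-0.039},
  {"fingers":1,"linear":[0.03,0.001,0],"twist":-0.039},
])

```text
clock: 13.75
eef_pos: [528.3, -261.7, 221.6]
tool_rot: [3.141, 0.0, 1.544]
force: [0.4, -0.2, -0.6]
width: 85.4
gripper_force: 0.0
```

Request:
drive_tool([
  {"fingers":1,"linear":[0.03,0.001,0],"twist":-0.039},
  {"fingers":1,"linear":[0.03,0.001,0],"twist":-0.039},
  {"fingers":1,"linear":[0.03,0.001,0],"twist":-0.039},
  {"fingers":1,"linear":[0.03,0.001,0],"twist":-0.039},
  {"fingers":1,"linear":[0.03,0.001,0],"twist":-0.039},
])

```text
clock: 14.17
eef_pos: [525.6, -111.8, 221.5]
tool_rot: [3.141, 0.0, 1.739]
force: [0.6, 0.6, 0.7]
width: 85.4
gripper_force: 0.0
```

Request:
drive_tool([
  {"fingers":1,"linear":[0.03,0.001,0],"twist":-0.039},
  {"fingers":1,"linear":[0.03,0.001,0],"twist":-0.039},
  {"fingers":1,"linear":[0.03,0.001,0],"twist":-0.039},
  {"fingers":1,"linear":[0.03,0.001,0],"twist":-0.039},
  {"fingers":1,"linear":[0.03,0.001,0],"twist":-0.039},
])

```text
clock: 14.58
eef_pos: [494.1, 34.7, 221.6]
tool_rot: [3.141, 0.0, 1.934]
force: [0.2, 0.7, -0.6]
width: 85.3
gripper_force: 0.0
```

Request:
drive_tool([
  {"fingers":1,"linear":[0.03,0.001,0],"twist":-0.039},
  {"fingers":1,"linear":[0.03,0.001,0],"twist":-0.039},
  {"fingers":1,"linear":[0.03,0.001,0],"twist":-0.039},
  {"fingers":1,"linear":[0.03,0.001,0],"twist":-0.039},
  {"fingers":1,"linear":[0.03,0.001,0],"twist":-0.039},
])

```text
clock: 15.0
eef_pos: [434.7, 172.2, 221.6]
tool_rot: [3.141, 0.0, 2.129]
force: [0.6, 0.7, -0.1]
width: 85.7
gripper_force: 0.0
```

```bash
python3 go.py 431 164.5 100 122 4; python3 - <<'E'
from h import *
d=grab('top','t3');im=d['color'];hsv=cv2.cvtColor(im,cv2.COLOR_BGR2HSV);g=im.mean(2)
o=load('top0.npz')['color'].mean(2)
# dish on lift: show new vs old around large pad
M=((np.abs(g-o)>18)).astype(np.uint8);M[:,:380]=0;M[:,475:]=0;M[:160]=0;M[255:]=0
M=cv2.morphologyEx(M,cv2.MORPH_OPEN,np.ones((3,3)))
n,l,st,c=cv2.connectedComponentsWithStats(M)
for i in range(1,n):
  if st[i,4]>30: print(c[i].round(1),st[i],onz(d,c[i],80).round(1), g[l==i].mean())
E
```

```text
at [434.7 172.2 221.6] yaw 122.0 t 15.0 w 85.7 F [ 0.6  0.7 -0.1] q [ 0.03  0.4  -0.64  1.97  0.32  0.86 -0.22]
N 4 row [-0.0012 -0.0018  0.0304] twist -0.0002
[452.  209.9] [439 199  27  23 462] [ 502.4 -411.2   80. ] 220.478354978355
```

Dish is within 1 mm of its pad's middle. Now the small beaker.

Request:
drive_tool([
  {"fingers":1,"linear":[-0.005,-0.007,0.03],"twist":0},
  {"fingers":1,"linear":[0,0,0.035],"twist":0},
  {"fingers":1,"linear":[0,0,0.035],"twist":0},
  {"fingers":1,"linear":[0,0,0.02],"twist":0},
  {"fingers":1,"linear":[0,0,0],"twist":0},
])

```text
clock: 15.47
eef_pos: [429.3, 161.5, 98.2]
tool_rot: [-3.134, -0.001, 2.127]
force: [-0.5, 0.0, 1.2]
width: 85.0
gripper_force: 0.0
```

Request:
drive_tool([
  {"fingers":1,"linear":[0,0,0],"twist":0},
  {"fingers":1,"linear":[0,0,0],"twist":0},
  {"fingers":1,"linear":[0,0,0],"twist":0},
])

```text
clock: 15.72
eef_pos: [433.2, 163.6, 102.9]
tool_rot: [3.138, 0.001, 2.127]
force: [0.4, 0.9, -0.0]
width: 85.5
gripper_force: 0.0
```

```bash
python3 go.py 431 164.5 -6 122 4
```

```text
at [433.2 163.6 102.9] yaw 121.8 t 15.7167 w 85.5 F [ 0.4  0.9 -0. ] q [-0.07  0.57 -0.5   2.12  0.51  0.56 -0.39]
N 4 row [ 0.0005 -0.0003  0.0272] twist -0.0007
```

Request:
drive_tool([
  {"fingers":1,"linear":[0.002,-0.001,0.03],"twist":0},
  {"fingers":1,"linear":[0,0,0.03],"twist":0},
  {"fingers":1,"linear":[0,0,0.02],"twist":0},
  {"fingers":1,"linear":[0,0,0.01],"twist":0},
  {"fingers":1,"linear":[0,0,0],"twist":0},
])

```text
clock: 16.13
eef_pos: [430.0, 164.1, 10.8]
tool_rot: [-3.141, 0.0, 2.127]
force: [0.4, 0.2, 1.1]
width: 85.4
gripper_force: 0.0
```

Request:
drive_tool([
  {"fingers":1,"linear":[0,0,0],"twist":0},
  {"fingers":1,"linear":[0,0,0],"twist":0},
  {"fingers":1,"linear":[0,0,0],"twist":0},
])

```text
clock: 16.38
eef_pos: [431.2, 164.6, 12.7]
tool_rot: [3.139, 0.0, 2.126]
force: [0.4, -0.0, 0.1]
width: 85.1
gripper_force: 0.0
```

```bash
python3 go.py 431 164.5 -6 122 1
```

```text
at [431.2 164.6  12.7] yaw 121.8 t 16.3833 w 85.1 F [ 0.4 -0.   0.1] q [-0.21  0.73 -0.31  2.17  0.68  0.33 -0.54]
N 1 row [ 0.     -0.0002  0.0187] twist -0.003
```

Request:
drive_tool([
  {"fingers":1,"linear":[0,0,0.01],"twist":0},
  {"fingers":1,"linear":[0,0,0.006],"twist":0},
  {"fingers":1,"linear":[0,0,0],"twist":0},
  {"fingers":1,"linear":[0,0,0],"twist":0},
  {"fingers":0.7,"linear":[0,0,0],"twist":0},
])

```text
clock: 16.8
eef_pos: [430.2, 164.3, -4.3]
tool_rot: [3.141, 0.0, 2.127]
force: [0.0, -0.3, -1.3]
width: 75.4
gripper_force: 0.0
```

Request:
drive_tool([
  {"fingers":0.55,"linear":[0,0,0],"twist":0},
  {"fingers":0.5,"linear":[0,0,0],"twist":0},
  {"fingers":0.4,"linear":[0,0,0],"twist":0},
  {"fingers":0.4,"linear":[0,0,0],"twist":0},
  {"fingers":0.4,"linear":[0,0,0],"twist":0},
])

```text
clock: 17.22
eef_pos: [430.0, 164.1, -4.2]
tool_rot: [3.141, 0.0, 2.127]
force: [-1.5, -0.5, 5.5]
width: 41.9
gripper_force: 60.0
```

```bash
python3 go.py 431 164.5 -6 122 1
```

```text
at [430.  164.1  -4.2] yaw 121.9 t 17.2167 w 41.9 F [-1.5 -0.5  5.5] q [-0.24  0.76 -0.27  2.18  0.71  0.29 -0.58]
N 1 row [-0.0002  0.0011  0.0018] twist -0.0025
```

Request:
drive_tool([
  {"fingers":0.3,"linear":[0,0,-0.02],"twist":0},
  {"fingers":0.3,"linear":[0,0,-0.04],"twist":0},
  {"fingers":0.3,"linear":[0,0,-0.04],"twist":0},
  {"fingers":0.3,"linear":[0,0,-0.04],"twist":0},
  {"fingers":0.3,"linear":[0,0,-0.04],"twist":0},
])

```text
clock: 17.63
eef_pos: [429.2, 164.0, 177.1]
tool_rot: [-3.141, -0.001, 2.127]
force: [1.0, -1.0, -0.6]
width: 42.1
gripper_force: 60.9
```

Request:
drive_tool([
  {"fingers":0.3,"linear":[0,0,-0.04],"twist":0},
  {"fingers":0.3,"linear":[0,0,-0.02],"twist":0},
  {"fingers":0.3,"linear":[0,0,0],"twist":0},
  {"fingers":0.3,"linear":[0,0,0],"twist":0},
])

```text
clock: 17.97
eef_pos: [430.5, 163.9, 236.1]
tool_rot: [3.139, 0.001, 2.126]
force: [-0.3, 0.4, -1.2]
width: 41.9
gripper_force: 61.0
```

```bash
python3 go.py 456 -340 235 65 20
```

```text
at [430.5 163.9 236.1] yaw 121.8 t 17.9667 w 41.9 F [-0.3  0.4 -1.2] q [ 0.09  0.38 -0.7   1.97  0.31  0.89 -0.21]
N 20 row [-0.0263 -0.0009  0.0001] twist 0.0496
```

Request:
drive_tool([
  {"fingers":0.3,"linear":[-0.026,-0.001,0],"twist":0.05},
  {"fingers":0.3,"linear":[-0.026,-0.001,0],"twist":0.05},
  {"fingers":0.3,"linear":[-0.026,-0.001,0],"twist":0.05},
  {"fingers":0.3,"linear":[-0.026,-0.001,0],"twist":0.05},
  {"fingers":0.3,"linear":[-0.026,-0.001,0],"twist":0.05},
])

```text
clock: 18.38
eef_pos: [481.7, 44.1, 233.3]
tool_rot: [-3.138, -0.001, 1.875]
force: [0.2, -0.4, -0.2]
width: 42.1
gripper_force: 61.0
```

Request:
drive_tool([
  {"fingers":0.3,"linear":[-0.026,-0.001,0],"twist":0.05},
  {"fingers":0.3,"linear":[-0.026,-0.001,0],"twist":0.05},
  {"fingers":0.3,"linear":[-0.026,-0.001,0],"twist":0.05},
  {"fingers":0.3,"linear":[-0.026,-0.001,0],"twist":0.05},
  {"fingers":0.3,"linear":[-0.026,-0.001,0],"twist":0.05},
])

```text
clock: 18.8
eef_pos: [503.0, -83.7, 233.1]
tool_rot: [-3.138, -0.001, 1.625]
force: [-0.1, 0.8, -0.2]
width: 42.2
gripper_force: 61.0
```

Request:
drive_tool([
  {"fingers":0.3,"linear":[-0.026,-0.001,0],"twist":0.05},
  {"fingers":0.3,"linear":[-0.026,-0.001,0],"twist":0.05},
  {"fingers":0.3,"linear":[-0.026,-0.001,0],"twist":0.05},
  {"fingers":0.3,"linear":[-0.026,-0.001,0],"twist":0.05},
  {"fingers":0.3,"linear":[-0.026,-0.001,0],"twist":0.05},
])

```text
clock: 19.22
eef_pos: [492.0, -212.6, 232.9]
tool_rot: [-3.137, -0.001, 1.375]
force: [0.2, -0.4, -1.3]
width: 41.5
gripper_force: 61.0
```

Request:
drive_tool([
  {"fingers":0.3,"linear":[-0.026,-0.001,0],"twist":0.05},
  {"fingers":0.3,"linear":[-0.026,-0.001,0],"twist":0.05},
  {"fingers":0.3,"linear":[-0.026,-0.001,0],"twist":0.05},
  {"fingers":0.3,"linear":[-0.026,-0.001,0],"twist":0.05},
  {"fingers":0.3,"linear":[-0.026,-0.001,0],"twist":0.05},
])

```text
clock: 19.63
eef_pos: [449.5, -334.9, 232.8]
tool_rot: [-3.137, -0.0, 1.125]
force: [-0.2, -0.6, -0.2]
width: 42.0
gripper_force: 61.0
```

Request:
drive_tool([
  {"fingers":0.3,"linear":[0,0,0.03],"twist":0},
  {"fingers":0.3,"linear":[0,0,0.03],"twist":0},
  {"fingers":0.3,"linear":[0,0,0.02],"twist":0},
  {"fingers":0.3,"linear":[0,0,0],"twist":0},
  {"fingers":0.3,"linear":[0,0,0],"twist":0},
])

```text
clock: 20.05
eef_pos: [449.6, -333.2, 153.1]
tool_rot: [-3.136, -0.001, 1.127]
force: [-0.3, -0.4, -0.8]
width: 41.6
gripper_force: 61.0
```

```bash
python3 go.py 456 -340 65 65 4
```

```text
at [ 449.6 -333.2  153.1] yaw 64.6 t 20.05 w 41.6 F [-0.3 -0.4 -0.8] q [ 0.79  0.58 -0.31  1.82  0.24  0.79 -0.08]
N 4 row [-0.0009  0.0022  0.022 ] twist -0.0018
```

Request:
drive_tool([
  {"fingers":0.3,"linear":[-0.002,0.009,0.02],"twist":0},
  {"fingers":0.3,"linear":[0,0,0.03],"twist":0},
  {"fingers":0.3,"linear":[0,0,0.02],"twist":0},
  {"fingers":0.3,"linear":[0,0,0],"twist":0},
  {"fingers":0.3,"linear":[0,0,0],"twist":0},
])

```text
clock: 20.47
eef_pos: [458.7, -339.9, 85.7]
tool_rot: [-3.141, -0.0, 1.127]
force: [-0.2, 0.1, -0.7]
width: 41.9
gripper_force: 61.0
```

Request:
drive_tool([
  {"fingers":0.3,"linear":[0,0,0],"twist":0},
  {"fingers":0.3,"linear":[0,0,0],"twist":0},
  {"fingers":0.3,"linear":[0,0,0],"twist":0},
])

```text
clock: 20.72
eef_pos: [459.6, -340.7, 87.1]
tool_rot: [3.139, 0.001, 1.127]
force: [0.4, 0.4, 0.1]
width: 41.8
gripper_force: 61.0
```

```bash
python3 go.py 456.5 -338.5 62 65 1; python3 - <<'E'
from h import *
d=grab('side','s7');im=d['color'];s=monitor.read_state();p=s['eef_pos']
# lift surface from side: pads' projected vs seen (grey blobs)
g=im.mean(2)
c=cv2.resize(im[200:320,260:420],None,fx=4,fy=4)
for n,X in(('small',(456,-340,66)),('hex',(526,-293,66)),('lg',(502,-411,66))):
    print(n,proj(d,X).round(1))
q=proj(d,[456,-340,p[2]+4]);print('bottom',q)
cv2.imwrite('pics/s7.png',c)
E
```

```text
at [ 459.6 -340.7   87.1] yaw 64.6 t 20.7167 w 41.8 F [0.4 0.4 0.1] q [ 0.76  0.68 -0.27  1.84  0.28  0.65 -0.12]
N 1 row [ 0.0007 -0.0037  0.0251] twist -0.0077
small [302.  255.5]
hex [330.6 243.3]
lg [322.1 275.1]
bottom [301.8569965  247.14116123]
```

View pics/s7.png

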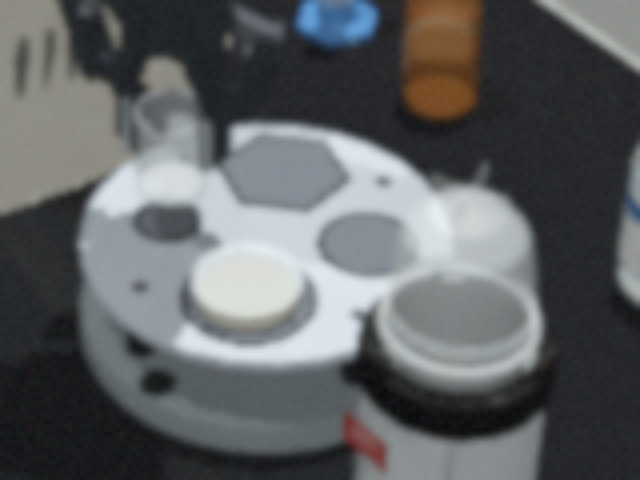

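The beaker's foot is at crop (170,190), straight above the small pad at (167,220), as predicted. The dish sits centred on its pad. Lower now.

Request:
drive_tool([
  {"fingers":0.3,"linear":[0.001,-0.004,0.012],"twist":0},
  {"fingers":0.3,"linear":[0,0,0.008],"twist":0},
  {"fingers":0.3,"linear":[0,0,0.004],"twist":0},
  {"fingers":0.3,"linear":[0,0,0.003],"twist":0},
  {"fingers":0.3,"linear":[0,0,0],"twist":0},
])

```text
clock: 21.18
eef_pos: [455.1, -337.4, 57.9]
tool_rot: [-3.141, -0.0, 1.127]
force: [0.2, -0.6, 1.0]
width: 42.0
gripper_force: 61.0
```

Request:
drive_tool([
  {"fingers":0.3,"linear":[0,0,0],"twist":0},
  {"fingers":0.3,"linear":[0,0,0],"twist":0},
  {"fingers":0.3,"linear":[0,0,0],"twist":0},
])

```text
clock: 21.43
eef_pos: [455.6, -337.6, 58.7]
tool_rot: [3.141, 0.0, 1.127]
force: [-0.0, 0.3, 0.6]
width: 41.9
gripper_force: 61.0
```

Request:
drive_tool([
  {"fingers":0.53,"linear":[0,0,0],"twist":0},
  {"fingers":0.6,"linear":[0,0,0],"twist":0},
  {"fingers":0.8,"linear":[0,0,0],"twist":0},
  {"fingers":1,"linear":[0,0,0],"twist":0},
  {"fingers":1,"linear":[0,0,0],"twist":0},
])

```text
clock: 21.85
eef_pos: [455.4, -337.5, 58.4]
tool_rot: [3.141, -0.0, 1.127]
force: [-0.7, 0.8, 0.2]
width: 84.2
gripper_force: 0.0
```

Request:
drive_tool([
  {"fingers":1,"linear":[0,0,-0.015],"twist":0},
  {"fingers":1,"linear":[0,0,-0.03],"twist":0},
  {"fingers":1,"linear":[0,0,-0.04],"twist":0},
  {"fingers":1,"linear":[0,0,-0.04],"twist":0},
  {"fingers":1,"linear":[0,0,-0.04],"twist":0},
])

```text
clock: 22.27
eef_pos: [454.9, -337.1, 225.0]
tool_rot: [-3.141, -0.0, 1.127]
force: [0.7, -0.9, 0.4]
width: 85.7
gripper_force: 0.0
```

```bash
python3 go.py 534 116 218 52 15
```

```text
at [ 454.9 -337.1  225. ] yaw 64.6 t 22.2667 w 85.7 F [ 0.7 -0.9  0.4] q [ 0.81  0.5  -0.34  1.72  0.2   0.95 -0.05]
N 15 row [ 0.0286 -0.0112  0.0005] twist 0.0146
```

Request:
drive_tool([
  {"fingers":1,"linear":[0.0285,-0.011,0],"twist":0.0145},
  {"fingers":1,"linear":[0.0285,-0.011,0],"twist":0.0145},
  {"fingers":1,"linear":[0.0285,-0.011,0],"twist":0.0145},
  {"fingers":1,"linear":[0.0285,-0.011,0],"twist":0.0145},
  {"fingers":1,"linear":[0.0285,-0.011,0],"twist":0.0145},
])

```text
clock: 22.68
eef_pos: [471.0, -184.3, 223.6]
tool_rot: [3.141, 0.0, 1.053]
force: [0.7, 0.7, -0.3]
width: 85.4
gripper_force: 0.0
```

Request:
drive_tool([
  {"fingers":1,"linear":[0.0285,-0.011,0],"twist":0.0145},
  {"fingers":1,"linear":[0.0285,-0.011,0],"twist":0.0145},
  {"fingers":1,"linear":[0.0285,-0.011,0],"twist":0.0145},
  {"fingers":1,"linear":[0.0285,-0.011,0],"twist":0.0145},
  {"fingers":1,"linear":[0.0285,-0.011,0],"twist":0.0145},
])

```text
clock: 23.1
eef_pos: [498.1, -33.8, 223.5]
tool_rot: [3.141, 0.0, 0.981]
force: [-0.5, 0.1, 0.9]
width: 85.8
gripper_force: 0.0
```

Request:
drive_tool([
  {"fingers":1,"linear":[0.0285,-0.011,0],"twist":0.0145},
  {"fingers":1,"linear":[0.0285,-0.011,0],"twist":0.0145},
  {"fingers":1,"linear":[0.0285,-0.011,0],"twist":0.0145},
  {"fingers":1,"linear":[0.0285,-0.011,0],"twist":0.0145},
  {"fingers":1,"linear":[0.0285,-0.011,0],"twist":0.0145},
])

```text
clock: 23.52
eef_pos: [535.9, 114.2, 223.5]
tool_rot: [3.141, 0.0, 0.909]
force: [0.9, -0.0, -0.7]
width: 85.6
gripper_force: 0.0
```

```bash
python3 go.py 535.5 115.5 100 52 4; python3 - <<'E'
from h import *
d=grab('top','t4');g=d['color'].astype(float).mean(2);o=load('t3.npz')['color'].astype(float).mean(2)
M=((np.abs(g-o)>12)).astype(np.uint8);M[:,:380]=0;M[:,475:]=0;M[:160]=0;M[255:]=0
M=cv2.morphologyEx(M,cv2.MORPH_OPEN,np.ones((2,2)))
n,l,st,c=cv2.connectedComponentsWithStats(M)
for i in range(1,n):
  if st[i,4]>15: print(c[i].round(1),st[i],onz(d,c[i],66).round(1),onz(d,c[i],122).round(1))
E
```

```text
at [535.9 114.2 223.5] yaw 52.1 t 23.5167 w 85.6 F [ 0.9 -0.  -0.7] q [-0.03  0.48 -0.34  1.78  0.19  0.92 -1.12]
N 4 row [ 0.0002 -0.0003  0.0309] twist 0.0003
[431.5 166.5] [428 166   8   2  16] [ 620.9 -367.3   66. ] [ 610.8 -353.7  122. ]
[463.5 185.5] [461 182   6   8  17] [ 567.6 -449.4   66. ] [ 559.7 -432.2  122. ]
[463.  204.1] [460 200   7   9  29] [ 518.1 -445.    66. ] [ 512.4 -428.1  122. ]
[427.1 228.4] [417 216  22  25 266] [ 456.9 -347.1   66. ] [ 453.9 -334.3  122. ]
```

Small beaker stands on its pad. Descending on the large beaker.

Request:
drive_tool([
  {"fingers":1,"linear":[0,0,0.03],"twist":0},
  {"fingers":1,"linear":[0,0,0.035],"twist":0},
  {"fingers":1,"linear":[0,0,0.035],"twist":0},
  {"fingers":1,"linear":[0,0,0.02],"twist":0},
  {"fingers":1,"linear":[0,0,0],"twist":0},
])

```text
clock: 23.98
eef_pos: [532.4, 111.5, 99.3]
tool_rot: [-3.136, 0.007, 0.91]
force: [-0.0, 0.3, -0.4]
width: 85.5
gripper_force: 0.0
```

Request:
drive_tool([
  {"fingers":1,"linear":[0,0,0],"twist":0},
  {"fingers":1,"linear":[0,0,0],"twist":0},
  {"fingers":1,"linear":[0,0,0],"twist":0},
])

```text
clock: 24.23
eef_pos: [537.4, 113.1, 105.2]
tool_rot: [3.139, -0.003, 0.909]
force: [0.1, -0.3, -0.2]
width: 84.9
gripper_force: 0.0
```

```bash
python3 go.py 535.5 115.5 -4 52 4
```

```text
at [537.4 113.1 105.2] yaw 52.1 t 24.2333 w 84.9 F [ 0.1 -0.3 -0.2] q [-0.07  0.63 -0.28  1.89  0.28  0.65 -1.19]
N 4 row [ 0.0002 -0.0007  0.0273] twist 0.0004
```

Request:
drive_tool([
  {"fingers":1,"linear":[0.001,-0.003,0.03],"twist":0},
  {"fingers":1,"linear":[0,0,0.03],"twist":0},
  {"fingers":1,"linear":[0,0,0.02],"twist":0},
  {"fingers":1,"linear":[0,0,0.01],"twist":0},
  {"fingers":1,"linear":[0,0,0],"twist":0},
])

```text
clock: 24.65
eef_pos: [533.7, 115.2, 12.7]
tool_rot: [-3.141, 0.001, 0.909]
force: [0.2, -1.1, 0.4]
width: 85.9
gripper_force: 0.0
```

Request:
drive_tool([
  {"fingers":1,"linear":[0,0,0.01],"twist":0},
  {"fingers":1,"linear":[0,0,0.005],"twist":0},
  {"fingers":1,"linear":[0,0,0],"twist":0},
  {"fingers":1,"linear":[0,0,0],"twist":0},
])

```text
clock: 24.98
eef_pos: [534.6, 115.4, -1.1]
tool_rot: [3.141, -0.001, 0.909]
force: [0.5, 0.4, 0.5]
width: 85.6
gripper_force: 0.0
```

```bash
python3 go.py 535.5 115.5 -4 52 1
```

```text
at [534.6 115.4  -1.1] yaw 52.1 t 24.9833 w 85.6 F [0.5 0.4 0.5] q [-0.14  0.8  -0.2   1.95  0.35  0.42 -1.26]
N 1 row [0.0006 0.0007 0.0029] twist 0.0016
```

Request:
drive_tool([
  {"fingers":0.75,"linear":[0,0,0.001],"twist":0},
  {"fingers":0.68,"linear":[0,0,0],"twist":0},
  {"fingers":0.6,"linear":[0,0,0],"twist":0},
  {"fingers":0.5,"linear":[0,0,0],"twist":0},
  {"fingers":0.5,"linear":[0,0,0],"twist":0},
])

```text
clock: 25.4
eef_pos: [534.5, 115.4, -1.9]
tool_rot: [3.141, -0.001, 0.909]
force: [-1.0, -0.5, 3.8]
width: 52.8
gripper_force: 62.5
```

Request:
drive_tool([
  {"fingers":0.4,"linear":[0,0,0],"twist":0},
  {"fingers":0.4,"linear":[0,0,0],"twist":0},
  {"fingers":0.4,"linear":[0,0,0],"twist":0},
])

```text
clock: 25.65
eef_pos: [534.5, 115.3, -1.9]
tool_rot: [3.141, -0.001, 0.909]
force: [-0.2, 0.3, 5.8]
width: 53.2
gripper_force: 62.5
```

Request:
drive_tool([
  {"fingers":0.4,"linear":[0,0,-0.02],"twist":0},
  {"fingers":0.4,"linear":[0,0,-0.04],"twist":0},
  {"fingers":0.4,"linear":[0,0,-0.04],"twist":0},
  {"fingers":0.4,"linear":[0,0,-0.04],"twist":0},
  {"fingers":0.4,"linear":[0,0,-0.04],"twist":0},
])

```text
clock: 26.07
eef_pos: [533.4, 115.2, 179.1]
tool_rot: [-3.141, 0.0, 0.909]
force: [0.9, -0.3, -1.2]
width: 52.6
gripper_force: 63.3
```

Request:
drive_tool([
  {"fingers":0.4,"linear":[0,0,-0.04],"twist":0},
  {"fingers":0.4,"linear":[0,0,-0.02],"twist":0},
  {"fingers":0.4,"linear":[0,0,0],"twist":0},
  {"fingers":0.4,"linear":[0,0,0],"twist":0},
])

```text
clock: 26.4
eef_pos: [534.5, 115.3, 238.3]
tool_rot: [3.14, -0.002, 0.909]
force: [-0.4, -0.8, -2.4]
width: 52.8
gripper_force: 63.4
```

```bash
python3 go.py 573.5 -365 235 65 15
```

```text
at [534.5 115.3 238.3] yaw 52.1 t 26.4 w 52.8 F [-0.4 -0.8 -2.4] q [-0.02  0.46 -0.36  1.76  0.19  0.95 -1.12]
N 15 row [-0.0259  0.0192  0.0002] twist -0.015
```

Request:
drive_tool([
  {"fingers":0.4,"linear":[-0.026,0.019,0],"twist":-0.015},
  {"fingers":0.4,"linear":[-0.026,0.019,0],"twist":-0.015},
  {"fingers":0.4,"linear":[-0.026,0.019,0],"twist":-0.015},
  {"fingers":0.4,"linear":[-0.026,0.019,0],"twist":-0.015},
  {"fingers":0.4,"linear":[-0.026,0.019,0],"twist":-0.015},
])

```text
clock: 26.82
eef_pos: [532.1, -47.2, 235.1]
tool_rot: [-3.138, 0.002, 0.986]
force: [0.1, -0.9, -1.3]
width: 53.0
gripper_force: 63.4
```

Request:
drive_tool([
  {"fingers":0.4,"linear":[-0.026,0.019,0],"twist":-0.015},
  {"fingers":0.4,"linear":[-0.026,0.019,0],"twist":-0.015},
  {"fingers":0.4,"linear":[-0.026,0.019,0],"twist":-0.015},
  {"fingers":0.4,"linear":[-0.026,0.019,0],"twist":-0.015},
  {"fingers":0.4,"linear":[-0.026,0.019,0],"twist":-0.015},
])

```text
clock: 27.23
eef_pos: [544.2, -207.4, 234.8]
tool_rot: [-3.137, 0.001, 1.06]
force: [0.9, 0.6, -1.0]
width: 52.7
gripper_force: 63.4
```

Request:
drive_tool([
  {"fingers":0.4,"linear":[-0.026,0.019,0],"twist":-0.015},
  {"fingers":0.4,"linear":[-0.026,0.019,0],"twist":-0.015},
  {"fingers":0.4,"linear":[-0.026,0.019,0],"twist":-0.015},
  {"fingers":0.4,"linear":[-0.026,0.019,0],"twist":-0.015},
  {"fingers":0.4,"linear":[-0.026,0.019,0],"twist":-0.015},
])

```text
clock: 27.65
eef_pos: [568.4, -366.4, 234.3]
tool_rot: [-3.136, -0.0, 1.135]
force: [-0.2, 0.4, -0.8]
width: 53.0
gripper_force: 63.4
```

Request:
drive_tool([
  {"fingers":0.4,"linear":[0,0,0.03],"twist":0},
  {"fingers":0.4,"linear":[0,0,0.03],"twist":0},
  {"fingers":0.4,"linear":[0,0,0.02],"twist":0},
  {"fingers":0.4,"linear":[0,0,0],"twist":0},
  {"fingers":0.4,"linear":[0,0,0],"twist":0},
])

```text
clock: 28.07
eef_pos: [568.3, -364.3, 154.4]
tool_rot: [-3.136, -0.001, 1.135]
force: [0.0, -1.1, -0.2]
width: 52.7
gripper_force: 63.4
```

```bash
python3 go.py 573.5 -365 60 65 4
```

```text
at [ 568.3 -364.3  154.4] yaw 65.0 t 28.0667 w 52.7 F [ 0.  -1.1 -0.2] q [ 0.71  0.74 -0.33  1.48  0.26  0.98 -0.12]
N 4 row [0.0004 0.0013 0.0236] twist 0.0001
```

Request:
drive_tool([
  {"fingers":0.4,"linear":[0.001,0.004,0.02],"twist":0},
  {"fingers":0.4,"linear":[0,0,0.03],"twist":0},
  {"fingers":0.4,"linear":[0,0,0.02],"twist":0},
  {"fingers":0.4,"linear":[0,0,0],"twist":0},
  {"fingers":0.4,"linear":[0,0,0],"twist":0},
])

```text
clock: 28.48
eef_pos: [574.3, -366.0, 87.7]
tool_rot: [-3.141, -0.0, 1.135]
force: [0.0, -0.3, -0.0]
width: 52.8
gripper_force: 63.4
```

Request:
drive_tool([
  {"fingers":0.4,"linear":[0,0,0],"twist":0},
  {"fingers":0.4,"linear":[0,0,0],"twist":0},
  {"fingers":0.4,"linear":[0,0,0],"twist":0},
])

```text
clock: 28.73
eef_pos: [575.3, -366.8, 89.5]
tool_rot: [3.138, 0.0, 1.134]
force: [0.8, -0.4, -1.5]
width: 52.4
gripper_force: 63.4
```

```bash
python3 go.py 573.5 -365 57 65 1
```

```text
at [ 575.3 -366.8   89.5] yaw 65.0 t 28.7333 w 52.4 F [ 0.8 -0.4 -1.5] q [ 0.7   0.81 -0.31  1.52  0.3   0.85 -0.15]
N 1 row [ 0.0008 -0.0024  0.0325] twist -0.0003
```

Request:
drive_tool([
  {"fingers":0.4,"linear":[0.001,-0.002,0.014],"twist":0},
  {"fingers":0.4,"linear":[0,0,0.008],"twist":0},
  {"fingers":0.4,"linear":[0,0,0.005],"twist":0},
  {"fingers":0.4,"linear":[0,0,0.003],"twist":0},
  {"fingers":0.4,"linear":[0,0,0],"twist":0},
])

```text
clock: 29.15
eef_pos: [572.4, -364.3, 56.9]
tool_rot: [-3.141, -0.0, 1.134]
force: [-0.6, -0.2, -1.3]
width: 52.7
gripper_force: 63.4
```

Request:
drive_tool([
  {"fingers":0.4,"linear":[0,0,0.003],"twist":0},
  {"fingers":0.4,"linear":[0,0,0],"twist":0},
  {"fingers":0.4,"linear":[0,0,0],"twist":0},
])

```text
clock: 29.4
eef_pos: [573.0, -364.6, 54.7]
tool_rot: [3.141, 0.0, 1.134]
force: [-0.5, -0.4, -0.9]
width: 53.0
gripper_force: 63.4
```

Request:
drive_tool([
  {"fingers":0.4,"linear":[0,0,0.001],"twist":0},
  {"fingers":0.65,"linear":[0,0,0],"twist":0},
  {"fingers":0.75,"linear":[0,0,0],"twist":0},
  {"fingers":1,"linear":[0,0,0],"twist":0},
  {"fingers":1,"linear":[0,0,0],"twist":0},
])

```text
clock: 29.82
eef_pos: [572.9, -364.4, 53.5]
tool_rot: [3.141, -0.0, 1.134]
force: [0.4, 0.4, 0.0]
width: 84.7
gripper_force: 0.0
```

Request:
drive_tool([
  {"fingers":1,"linear":[0,0,-0.015],"twist":0},
  {"fingers":1,"linear":[0,0,-0.03],"twist":0},
  {"fingers":1,"linear":[0,0,-0.04],"twist":0},
  {"fingers":1,"linear":[0,0,-0.04],"twist":0},
  {"fingers":1,"linear":[0,0,-0.04],"twist":0},
])

```text
clock: 30.23
eef_pos: [572.4, -364.1, 220.1]
tool_rot: [-3.141, -0.0, 1.135]
force: [1.4, -1.4, -0.6]
width: 85.7
gripper_force: 0.0
```

```bash
python3 go.py 580 -13.5 225 90 10
```

```text
at [ 572.4 -364.1  220.1] yaw 65.0 t 30.2333 w 85.7 F [ 1.4 -1.4 -0.6] q [ 0.72  0.68 -0.35  1.4   0.24  1.1  -0.1 ]
N 10 row [ 0.0345 -0.0077 -0.0005] twist -0.0436
```

Request:
drive_tool([
  {"fingers":1,"linear":[0.0345,-0.0075,0],"twist":-0.044},
  {"fingers":1,"linear":[0.0345,-0.0075,0],"twist":-0.044},
  {"fingers":1,"linear":[0.0345,-0.0075,0],"twist":-0.044},
  {"fingers":1,"linear":[0.0345,-0.0075,0],"twist":-0.044},
  {"fingers":1,"linear":[0.0345,-0.0075,0],"twist":-0.044},
])

```text
clock: 30.65
eef_pos: [596.6, -188.1, 218.7]
tool_rot: [3.141, -0.0, 1.356]
force: [0.5, 0.5, -1.0]
width: 85.4
gripper_force: 0.0
```

Request:
drive_tool([
  {"fingers":1,"linear":[0.0345,-0.0075,0],"twist":-0.044},
  {"fingers":1,"linear":[0.0345,-0.0075,0],"twist":-0.044},
  {"fingers":1,"linear":[0.0345,-0.0075,0],"twist":-0.044},
  {"fingers":1,"linear":[0.0345,-0.0075,0],"twist":-0.044},
  {"fingers":1,"linear":[0.0345,-0.0075,0],"twist":-0.044},
])

```text
clock: 31.07
eef_pos: [581.2, -12.5, 218.6]
tool_rot: [3.141, -0.0, 1.577]
force: [0.9, 0.5, -0.2]
width: 85.3
gripper_force: 0.0
```

Request:
drive_tool([
  {"fingers":1,"linear":[0,0,0],"twist":0},
  {"fingers":1,"linear":[0,0,0],"twist":0},
  {"fingers":1,"linear":[0,0,0],"twist":0},
])

```text
clock: 31.32
eef_pos: [581.4, -14.9, 218.5]
tool_rot: [3.141, 0.001, 1.574]
force: [0.3, -0.3, 1.1]
width: 85.6
gripper_force: 0.0
```

```bash
python3 go.py 580 -13.5 100 90 4; python3 - <<'E'
from h import *
d=grab('top','t5');e=grab('side','s8');im=d['color'];g=im.astype(float).mean(2);o=load('t4.npz')['color'].astype(float).mean(2)
hsv=cv2.cvtColor(im,cv2.COLOR_BGR2HSV);H,S,V=cv2.split(hsv)
M=((S>35)&(H<40)&(V>120)).astype(np.uint8);M[:,:400]=0;M[:,475:]=0;M[:160]=0;M[255:]=0
n,l,st,c=cv2.connectedComponentsWithStats(M)
for i in range(1,n):
  if st[i,4]>30: print('residue',c[i].round(1),st[i,4],onz(d,c[i],61).round(1))
# small pad floor, hex pad
gg=((g>120)&(g<195)).astype(np.uint8);gg=cv2.morphologyEx(gg,cv2.MORPH_OPEN,np.ones((3,3)))
n,l,st,c=cv2.connectedComponentsWithStats(gg)
for i in range(1,n):
  if st[i,4]>90 and 385<c[i][0]<470 and 165<c[i][1]<250: print('grey',c[i].round(1),st[i,4],onz(d,c[i],57).round(1))
cv2.imwrite('pics/fin.png',np.vstack([cv2.resize(im[160:250,380:480],(600,300)),cv2.resize(e['color'][200:320,260:460],(600,300))]))
E
```

```text
at [581.4 -14.9 218.5] yaw 90.2 t 31.3167 w 85.6 F [ 0.3 -0.3  1.1] q [ 0.29  0.55 -0.48  1.69  0.3   0.98 -0.3 ]
N 4 row [ 0.0004 -0.0004  0.0296] twist 0.0008
residue [433.3 183.2] 235 [ 576.7 -371.    61. ]
grey [404.8 202.9] 619 [ 526.7 -293.5   57. ]
grey [438.9 211.4] 103 [ 501.6 -382.6   57. ]
grey [427.3 228.9] 159 [ 456.  -349.6   57. ]
```

View pics/fin.png

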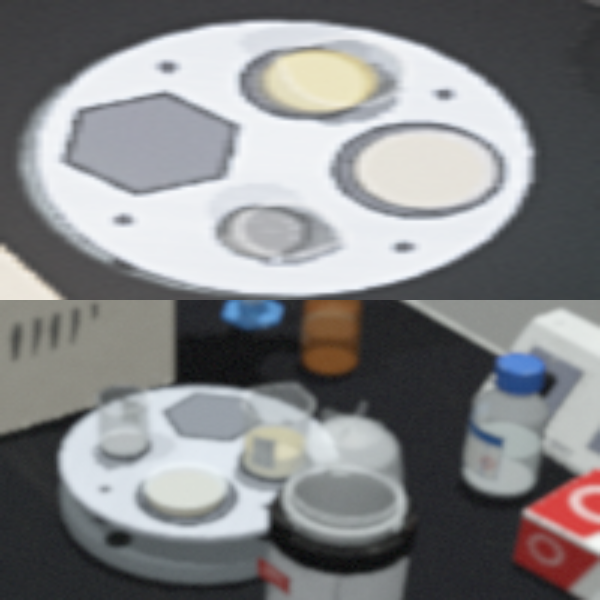

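```bash
python3 - <<'E'
from h import *
d=load('t5.npz')
for n,X in(('small foot exp',(455,-339,57)),('small rim exp',(455,-339,113)),('med pad',(574,-364,56)),('lb rim exp',(573,-365,126))):
    q=proj(d,X);print(n,q.round(1),((q-[380,160])*[6,300/90]).round(0))
E
```

```text
small foot exp [423.3 229.4] [260. 231.]
small rim exp [428.2 228.1] [289. 227.]
med pad [430.3 184.6] [302.  82.]
lb rim exp [437.1 180.8] [343.  69.]
```

All three stand upright on their pads: in the crop, the dish is at (430,170), the large beaker at (320,80) and the small beaker at (268,231). Now the cylinder.

Request:
drive_tool([
  {"fingers":1,"linear":[0.001,-0.001,0.03],"twist":0},
  {"fingers":1,"linear":[0,0,0.03],"twist":0},
  {"fingers":1,"linear":[0,0,0.02],"twist":0},
  {"fingers":1,"linear":[0,0,0.01],"twist":0},
  {"fingers":1,"linear":[0,0,0],"twist":0},
])

```text
clock: 31.83
eef_pos: [578.7, -14.8, 126.1]
tool_rot: [-3.137, 0.001, 1.572]
force: [-1.0, -1.2, -0.6]
width: 85.1
gripper_force: 0.0
```

Request:
drive_tool([
  {"fingers":1,"linear":[0,0,0],"twist":0},
  {"fingers":1,"linear":[0,0,0],"twist":0},
  {"fingers":1,"linear":[0,0,0],"twist":0},
])

```text
clock: 32.08
eef_pos: [581.5, -13.3, 129.9]
tool_rot: [3.139, 0.0, 1.574]
force: [-0.8, 0.2, 0.4]
width: 85.4
gripper_force: 0.0
```

```bash
python3 go.py 580 -13.5 102 90 1
```

```text
at [581.5 -13.3 129.9] yaw 90.2 t 32.0833 w 85.4 F [-0.8  0.2  0.4] q [ 0.25  0.65 -0.43  1.78  0.37  0.78 -0.37]
N 1 row [-0.0002 -0.0015  0.0279] twist 0.003
```

Request:
drive_tool([
  {"fingers":1,"linear":[0,-0.001,0.014],"twist":0},
  {"fingers":1,"linear":[0,0,0.01],"twist":0},
  {"fingers":1,"linear":[0,0,0.003],"twist":0},
  {"fingers":1,"linear":[0,0,0],"twist":0},
  {"fingers":0.6,"linear":[0,0,0],"twist":0},
])

```text
clock: 32.5
eef_pos: [579.5, -13.2, 101.6]
tool_rot: [3.141, -0.0, 1.574]
force: [0.3, 0.6, 0.5]
width: 75.6
gripper_force: 0.0
```

Request:
drive_tool([
  {"fingers":0.45,"linear":[0,0,0],"twist":0},
  {"fingers":0.4,"linear":[0,0,0],"twist":0},
  {"fingers":0.37,"linear":[0,0,0],"twist":0},
  {"fingers":0.34,"linear":[0,0,0],"twist":0},
  {"fingers":0.31,"linear":[0,0,0],"twist":0},
])

```text
clock: 32.92
eef_pos: [579.7, -13.2, 101.7]
tool_rot: [3.141, -0.0, 1.574]
force: [-1.2, -0.9, 1.4]
width: 26.9
gripper_force: 24.4
```

Request:
drive_tool([
  {"fingers":0.2,"linear":[0,0,0],"twist":0},
  {"fingers":0.1,"linear":[0,0,0],"twist":0},
  {"fingers":0.1,"linear":[0,0,0],"twist":0},
  {"fingers":0.1,"linear":[0,0,0],"twist":0},
])

```text
clock: 33.25
eef_pos: [579.9, -13.2, 101.8]
tool_rot: [3.14, -0.0, 1.574]
force: [1.2, -0.8, 2.7]
width: 26.4
gripper_force: 58.7
```

```bash
python3 go.py 580 -13.5 102 90 1
```

```text
at [579.9 -13.2 101.8] yaw 90.2 t 33.25 w 26.4 F [ 1.2 -0.8  2.7] q [ 0.24  0.69 -0.41  1.81  0.4   0.73 -0.39]
N 1 row [-0.0003  0.0001 -0.0002] twist 0.0035
```

Request:
drive_tool([
  {"fingers":0.1,"linear":[0,0,-0.02],"twist":0},
  {"fingers":0.1,"linear":[0,0,-0.035],"twist":0},
  {"fingers":0.1,"linear":[0,0,-0.04],"twist":0},
  {"fingers":0.1,"linear":[0,0,-0.04],"twist":0},
  {"fingers":0.1,"linear":[0,0,-0.04],"twist":0},
])

```text
clock: 33.67
eef_pos: [577.8, -13.2, 277.3]
tool_rot: [-3.139, -0.0, 1.575]
force: [0.8, -0.4, -1.0]
width: 26.4
gripper_force: 59.2
```

Request:
drive_tool([
  {"fingers":0.1,"linear":[0,0,-0.03],"twist":0},
  {"fingers":0.1,"linear":[0,0,-0.01],"twist":0},
  {"fingers":0.1,"linear":[0,0,0],"twist":0},
  {"fingers":0.1,"linear":[0,0,0],"twist":0},
])

```text
clock: 34.0
eef_pos: [578.3, -13.5, 315.1]
tool_rot: [-3.139, 0.0, 1.574]
force: [0.5, -0.1, -2.3]
width: 26.5
gripper_force: 59.5
```

```bash
python3 go.py 526 -293 315 70 10
```

```text
at [578.3 -13.5 315.1] yaw 90.2 t 34.0 w 26.5 F [ 0.5 -0.1 -2.3] q [ 0.31  0.46 -0.52  1.56  0.24  1.19 -0.25]
N 10 row [-0.0286 -0.0008  0.    ] twist 0.0352
```

Request:
drive_tool([
  {"fingers":0.1,"linear":[-0.0285,-0.001,0],"twist":0.035},
  {"fingers":0.1,"linear":[-0.0285,-0.001,0],"twist":0.035},
  {"fingers":0.1,"linear":[-0.0285,-0.001,0],"twist":0.035},
  {"fingers":0.1,"linear":[-0.0285,-0.001,0],"twist":0.035},
  {"fingers":0.1,"linear":[-0.0285,-0.001,0],"twist":0.035},
])

```text
clock: 34.42
eef_pos: [562.8, -156.1, 312.9]
tool_rot: [-3.136, -0.0, 1.398]
force: [0.2, 0.6, -1.6]
width: 26.4
gripper_force: 59.5
```

Request:
drive_tool([
  {"fingers":0.1,"linear":[-0.0285,-0.001,0],"twist":0.035},
  {"fingers":0.1,"linear":[-0.0285,-0.001,0],"twist":0.035},
  {"fingers":0.1,"linear":[-0.0285,-0.001,0],"twist":0.035},
  {"fingers":0.1,"linear":[-0.0285,-0.001,0],"twist":0.035},
  {"fingers":0.1,"linear":[-0.0285,-0.001,0],"twist":0.035},
])

```text
clock: 34.83
eef_pos: [523.8, -292.7, 312.8]
tool_rot: [-3.135, -0.001, 1.223]
force: [0.2, -0.0, -1.4]
width: 26.6
gripper_force: 59.6
```

Request:
drive_tool([
  {"fingers":0.1,"linear":[0,0,0],"twist":0},
  {"fingers":0.1,"linear":[0,0,0],"twist":0},
  {"fingers":0.1,"linear":[0,0,0],"twist":0},
])

```text
clock: 35.08
eef_pos: [525.0, -290.8, 313.9]
tool_rot: [-3.137, -0.002, 1.225]
force: [-0.2, 0.3, -1.7]
width: 26.5
gripper_force: 59.5
```

```bash
python3 go.py 526 -293 195 70 4
```

```text
at [ 525.  -290.8  313.9] yaw 70.2 t 35.0833 w 26.5 F [-0.2  0.3 -1.7] q [ 0.7   0.48 -0.38  1.5   0.19  1.2  -0.06]
N 4 row [-0.0004  0.0004  0.0297] twist 0.0008
```

Now down: the foot touches at a reading of about 157.

Request:
drive_tool([
  {"fingers":0.1,"linear":[-0.001,0.001,0.02],"twist":0},
  {"fingers":0.1,"linear":[0,0,0.03],"twist":0},
  {"fingers":0.1,"linear":[0,0,0.03],"twist":0},
  {"fingers":0.1,"linear":[0,0,0.03],"twist":0},
  {"fingers":0.1,"linear":[0,0,0.01],"twist":0},
])

```text
clock: 35.5
eef_pos: [523.7, -289.9, 191.2]
tool_rot: [-3.132, -0.002, 1.227]
force: [-0.4, 0.2, -1.5]
width: 26.6
gripper_force: 59.4
```

Request:
drive_tool([
  {"fingers":0.1,"linear":[0,0,0],"twist":0},
  {"fingers":0.1,"linear":[0,0,0],"twist":0},
  {"fingers":0.1,"linear":[0,0,0],"twist":0},
  {"fingers":0.1,"linear":[0,0,0],"twist":0},
])

```text
clock: 35.83
eef_pos: [528.0, -293.4, 198.4]
tool_rot: [3.138, 0.0, 1.225]
force: [-0.3, -0.2, -1.5]
width: 26.4
gripper_force: 59.4
```

```bash
python3 go.py 526.5 -293 150 70 1; python3 - <<'E'
from h import *
d=grab('top','t6');im=d['color'];H,S,V=cv2.split(cv2.cvtColor(im,cv2.COLOR_BGR2HSV))
e=grab('side','s9')
for n,q in(('top',d),('side',e)):
  H,S,V=cv2.split(cv2.cvtColor(q['color'],cv2.COLOR_BGR2HSV));M=((S>110)&(H>95)&(H<125)&(V>80)).astype(np.uint8)
  nn,l,st,c=cv2.connectedComponentsWithStats(M)
  for i in range(1,nn):
    if st[i,4]>40: print(n,c[i].round(1),st[i])
  print(proj(q,[526.5,-293,92]).round(1))
E
```

```text
at [ 528.  -293.4  198.4] yaw 70.2 t 35.8333 w 26.4 F [-0.3 -0.2 -1.5] q [ 0.68  0.59 -0.36  1.66  0.24  0.94 -0.11]
N 1 row [-0.0001 -0.0016  0.0484] twist 0.0029
top [502.7  80.6] [492  68  22  26 188]
top [617.9 104. ] [600  86  40  37 950]
top [417.7 105.3] [411  98  15  16 175]
top [403.4 199.7] [397 188  16  25 204]
top [400.1 306.3] [384 295  35  23  50]
[407.1 201.5]
side [229.3 227.5] [217 189  22  70 462]
side [432.9 229.1] [425 222  17  16 227]
side [331.6 231.6] [319 224  27  16 295]
side [520.7 377.9] [497 356  61  44 584]
side [575.5 392.2] [565 380  21  20 108]
[331.  234.8]
```

Request:
drive_tool([
  {"fingers":0.1,"linear":[0,-0.0015,0.015],"twist":0},
  {"fingers":0.1,"linear":[0,0,0.012],"twist":0},
  {"fingers":0.1,"linear":[0,0,0.006],"twist":0},
  {"fingers":0.1,"linear":[0,0,0.004],"twist":0},
  {"fingers":0.1,"linear":[0,0,0],"twist":0},
])

```text
clock: 36.35
eef_pos: [525.0, -292.7, 159.1]
tool_rot: [-3.141, -0.0, 1.224]
force: [0.1, -0.4, -0.8]
width: 26.2
gripper_force: 59.6
```

Request:
drive_tool([
  {"fingers":0.1,"linear":[0,0,0.003],"twist":0},
  {"fingers":0.1,"linear":[0,0,0.003],"twist":0},
  {"fingers":0.1,"linear":[0,0,0.003],"twist":0},
  {"fingers":0.1,"linear":[0,0,0],"twist":0},
  {"fingers":0.1,"linear":[0,0,0],"twist":0},
])

```text
clock: 36.77
eef_pos: [525.3, -292.8, 150.5]
tool_rot: [3.141, 0.0, 1.224]
force: [0.6, 0.4, 0.7]
width: 26.4
gripper_force: 59.6
```

```bash
python3 go.py 526.5 -293 149 70 1
```

```text
at [ 525.3 -292.8  150.5] yaw 70.1 t 36.7667 w 26.4 F [0.6 0.4 0.7] q [ 0.67  0.64 -0.34  1.71  0.27  0.84 -0.13]
N 1 row [0.0002 0.0012 0.0015] twist 0.0026
```

Request:
drive_tool([
  {"fingers":0.1,"linear":[0,0.001,0.002],"twist":0},
  {"fingers":0.1,"linear":[0,0,0],"twist":0},
  {"fingers":0.34,"linear":[0,0,0],"twist":0},
  {"fingers":0.37,"linear":[0,0,0],"twist":0},
  {"fingers":0.4,"linear":[0,0,0],"twist":0},
])

```text
clock: 37.18
eef_pos: [526.2, -293.1, 148.5]
tool_rot: [3.141, 0.0, 1.224]
force: [0.3, -0.2, -0.1]
width: 34.1
gripper_force: 0.0
```

Request:
drive_tool([
  {"fingers":0.6,"linear":[0,0,0],"twist":0},
  {"fingers":0.8,"linear":[0,0,0],"twist":0},
  {"fingers":1,"linear":[0,0,0],"twist":0},
  {"fingers":1,"linear":[0,0,0],"twist":0},
  {"fingers":1,"linear":[0,0,0],"twist":0},
])

```text
clock: 37.6
eef_pos: [526.1, -293.0, 148.4]
tool_rot: [3.142, -0.0, 1.224]
force: [0.2, -0.4, 0.7]
width: 85.5
gripper_force: 0.0
```

Request:
drive_tool([
  {"fingers":1,"linear":[0,0,-0.015],"twist":0},
  {"fingers":1,"linear":[0,0,-0.03],"twist":0},
  {"fingers":1,"linear":[0,0,-0.04],"twist":0},
  {"fingers":1,"linear":[0,0,-0.04],"twist":0},
  {"fingers":1,"linear":[0,0,-0.02],"twist":0},
])

```text
clock: 38.02
eef_pos: [528.1, -293.5, 298.5]
tool_rot: [3.135, 0.001, 1.224]
force: [0.7, -0.6, -0.3]
width: 85.5
gripper_force: 0.0
```

Request:
drive_tool([
  {"fingers":1,"linear":[0.03,0,0],"twist":0},
  {"fingers":1,"linear":[0.03,0,0],"twist":0},
  {"fingers":1,"linear":[0.03,0,0],"twist":0},
  {"fingers":1,"linear":[0.03,0,0],"twist":0},
  {"fingers":1,"linear":[0.03,0,0],"twist":0},
])

```text
clock: 38.43
eef_pos: [577.2, -150.7, 293.6]
tool_rot: [3.141, 0.0, 1.224]
force: [0.3, -0.3, 0.7]
width: 85.7
gripper_force: 0.0
```

```bash
python3 - <<'E'
from h import *
d=grab('top','t7');e=grab('side','s10')
for n,q,b in(('top',d,(385,170,430,235)),('side',e,(300,215,360,265))):
  H,S,V=cv2.split(cv2.cvtColor(q['color'],cv2.COLOR_BGR2HSV));M=((S>80)&(H>95)&(H<125)&(V>70)).astype(np.uint8)
  nn,l,st,c=cv2.connectedComponentsWithStats(M)
  for i in range(1,nn):
    if st[i,4]>40 and b[0]<c[i][0]<b[2] and b[1]<c[i][1]<b[3]: print(n,c[i].round(1),st[i],onz(q,c[i],54).round(1))
H,S,V=cv2.split(cv2.cvtColor(d['color'],cv2.COLOR_BGR2HSV));M=((S>120)&(V>120)&((H<10)|(H>170))).astype(np.uint8);M[:, 200:]=0
nn,l,st,c=cv2.connectedComponentsWithStats(M)
for i in range(1,nn):
    if st[i,4]>100:print('jar',c[i],'was 172.4 243.6')
E
python3 go.py 526 -293 300 70
```

```text
side [329.1 248.7] [317 241  24  16 285] [ 522.5 -299.2   54. ]
jar [172.44939271 243.60931174] was 172.4 243.6
at [ 578.9 -144.4  293.8] yaw 70.7 t 38.5333 w 85.7 F [-0.1  0.5  0.8] q [ 0.46  0.49 -0.41  1.54  0.2   1.15 -0.33]
N 5 row [-0.0315 -0.     -0.0012] twist 0.0024
```

Request:
drive_tool([
  {"fingers":1,"linear":[0.035,0,0],"twist":0},
  {"fingers":1,"linear":[0.035,0,0],"twist":0},
  {"fingers":1,"linear":[0.035,0,0],"twist":0},
  {"fingers":1,"linear":[0.035,0,0],"twist":0},
  {"fingers":1,"linear":[0,0,0],"twist":0},
])

```text
clock: 38.95
eef_pos: [625.9, -10.3, 293.5]
tool_rot: [-3.141, -0.007, 1.235]
force: [-0.5, 1.2, -0.3]
width: 85.6
gripper_force: 0.0
```

Request:
drive_tool([
  {"fingers":1,"linear":[0,0,0],"twist":0},
  {"fingers":1,"linear":[0,0,0],"twist":0},
  {"fingers":1,"linear":[0,0,0],"twist":0},
])

```text
clock: 39.2
eef_pos: [624.2, -22.6, 293.2]
tool_rot: [3.142, 0.002, 1.222]
force: [0.1, -0.1, -0.1]
width: 85.5
gripper_force: 0.0
```

```bash
python3 - <<'E'
from h import *
d=grab('top','t8')
im=d['color'];H,S,V=cv2.split(cv2.cvtColor(im,cv2.COLOR_BGR2HSV))
def rep(name,M,b,zs,a=30):
  nn,l,st,c=cv2.connectedComponentsWithStats(M.astype(np.uint8))
  for i in range(1,nn):
    if st[i,4]>a and b[0]<c[i][0]<b[2] and b[1]<c[i][1]<b[3]: print(name,c[i].round(1),st[i,2:5],[onz(d,c[i],z).round(1)[:2] for z in zs])
rep('hex',(S>80)&(H>95)&(H<125)&(V>70),(385,170,430,235),[54])
rep('res',(S>35)&(H<40)&(V>120),(400,165,470,250),[66])
rep('bottle',(S>80)&(H<20)&(V>50)&(V<220),(320,140,360,180),[60])
d0=load('top0.npz');H,S,V=cv2.split(cv2.cvtColor(d0['color'],cv2.COLOR_BGR2HSV))
rep('bottle0',(S>80)&(H<20)&(V>50)&(V<220),(320,140,360,180),[60])
g=im.astype(float).mean(2);o=load('t5.npz')['color'].astype(float).mean(2)
M=(np.abs(g-o)>15).astype(np.uint8);M[:,:370]=0;M[:,475:]=0;M[:150]=0;M[255:]=0
ys,xs=np.nonzero(cv2.morphologyEx(M,cv2.MORPH_OPEN,np.ones((2,2))));print('diff box',xs.min(),xs.max(),ys.min(),ys.max())
print('col top exp',proj(d,[526,-293,232]).round(1),'foot exp',proj(d,[526,-293,54]).round(1))
E
```

```text
hex [402.3 203.7] [ 21  24 279] [array([ 524.9, -287.2])]
res [432.6 183.8] [ 19  19 237] [array([ 574.4, -367.6])]
bottle [343.9 163.3] [ 8 15 57] [array([ 637.2, -135.3])]
bottle0 [337.4 162.4] [ 21  23 209] [array([ 639.9, -118.1])]
diff box 386 470 166 248
col top exp [418.3 194.7] foot exp [404.5 203.3]
```

```bash
python3 -c "
from cell import ctrl;print(ctrl.finish_job())"
```

```text
the job is handed in; nothing more can be done
None
```

All four pieces are on the lift and released, each measured within about 6 mm of its pad's middle, and the job is handed in at about 39 s with no verdict returned; the jar has not moved, and the bottle, partly hidden in the last picture, was never approached.

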